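# Load the polishing wheel into its bench stand and lock it

## Robot

A 6-joint arm with a two-finger parallel gripper is mounted at the origin on the work surface. World frame = base frame: x ahead of the robot, y to its left, z up, the work surface at z = 0. Lengths are in m, angles in rad, forces in N, time in s.
With the tool pointing down it reaches from about 0.275 to 0.775 m from the base axis. Payload 14.6 kg.
Tool frame: the origin (TCP) lies at the very end of the fingers, on their centre line; the grasp point (between the pads) lies 19 mm behind it; z points along the fingers, y is the direction in which the jaws open and shut (so a half turn about z gives the same grasp; the last joint's range is limited). The gripper opens to 85 mm and grips with 20 to 120 N. Pads are 22 mm wide; open, the fingers measure 114 mm over their backs; the gripper's body (76 mm by 85 mm) begins 54 mm behind the grasp point. The pads swing forward as they close: fully open they stand 13 mm farther back than shut.
Start: joints at [-1.488, 0.263, -0.048, 1.259, 0, 1.415], TCP at [0.124, -0.51, 0.2] pointing down, gripper open.
Joint ranges: [-2.65, 2.65], [-0.89, 1.7], [-1.18, 1.37], [-2.13, 2.11], [-1.35, 1.29], [-3.14, 3.14]. Speed limits (rad/s): [1.89, 1.89, 2.57, 2.79, 3.14, 3.14].

## Interface

Orientations are given as a unit quaternion [w, x, y, z].
In Python, from workcell import sensors, get_image, robot gives the robot as it stands.
- The arm moves only by the shell command python3 -m jog 'ROWS'. ROWS is JSON, a list of rows, each an object of numbers: "hand": the opening, from 0 (shut) to 1 (fully open); "x", "y", "z": the shift along the tool's x, y, z in m; "rx", "ry", "rz": the turn, a rotation vector about the tool's x, y, z in rad. In form: [{"hand": .., "x": .., "y": .., "z": .., "rx": .., "ry": .., "rz": ..}, ...]. A call has 1 to 8 rows; each row is the pose to reach, as a shift and turn from the pose commanded when the call began, along the tool's axes at that moment; what a row does not reach only later rows make up. A row lasts 1/12 s, in which the tool goes at most 41.7 mm and 7.16 degrees, less where a joint would pass 70% of its speed; a pose out of reach is approached as far as the arm can. A call with a gripper value outside its range is refused whole. The fingers move at their own pace and stop on an object; the grip force is fixed at half the most. Time passes only in rows, so rows that repeat a pose let the fingers close. It gives the time, the measured TCP pose, the force and the opening at its end, in the units of the state.
- sensors.observe(): the state, without advancing time (a new reading comes with each control period).
- get_image(name): name is "side" or "top"; returns a dict with "image" (384x512x3 uint8, blue, green, red), "mtx" (3x3 intrinsics, pixels), "cam_to_world" (4x4, takes a point from camera to world coordinates). Camera axes: x right, y down, z forward; pixel columns grow to the right and rows downward; lengths in m; the calibration is good to about 2 mm. A picture is of the moment at which its call begins. There is no depth.
- robot.job_done(): hands the job in, once; it reports no verdict.
The state is a dict: "t": time; "joint_pos": joint angles; "joint_vel": joint speeds; "effort": joint torques, N m; "eef_pos": TCP position; "eef_rot": TCP orientation; "ft_force": force on the tool from outside, world axes, zero at the start; "ft_torque": the same for the moment, N m; "finger_gap": finger opening in m.
Only numpy, scipy, OpenCV 4.12 (cv2) and the standard library are available. Lean on these libraries where they do the work, as an engineer would, in place of code of your own. Each camera call takes 0.05 s, during which the arm holds its last target.

## Task

Take the polishing wheel that has the long axle out of its wooden cradle and lower it gently, without dropping it, into the two open slots of the grey bench stand until both axle ends sit fully home, with the wheel midway between the two cheeks. Then fold the steel keeper hoop all the way down over the axle ends, so that the wheel is locked in. Leave the wheel with the short axle and everything else on the bench where it is.

Things in the scene. Friction and masses are not known exactly. Their poses are not given: they have to be found in the camera images.
- wheel_center (a point): Centre of the wheel to load, on its axle, 55 mm above the table at the start. Dark rubber polishing wheel, 80 mm diameter, 30 mm wide, at the middle of a steel axle 14 mm thick, 200 mm long; 22 mm collars stand 5 mm off its faces. 0.35 to 0.65 kg. y runs along the level axle (same either way round); x, z at any roll. Grip the top of the rim from above, across its 30 mm.
- axle_end_1 (a point): End of the long axle, on its centre line, 100 mm from the wheel's centre towards the wheel's +y.
- axle_end_2 (a point): Other end of the long axle, 100 mm from the wheel's centre towards -y.
- spare_center (a point): Centre of the wheel to leave alone: the same wheel (80 mm diameter, 30 mm wide) on an axle only 100 mm long, lying in the other cradle. Axes as for wheel_center.
- cradle_a: Fixed wooden cradle, base 80 x 120 x 8 mm, origin under its centre. Two posts, 10 mm thick, 42 mm either side (local y) of the centre, end in V notches open upwards that hold an axle along local y at 55 mm height; nothing of it rises above 62 mm. One of the wheels lies in it.
- cradle_b: The second cradle, identical to cradle_a.
- stand_seat (a point): Where the wheel's centre belongs in the fixed grey stand: midway between its cheeks, at the seated axle's centre line, 60 mm above the table. z up, y along the seated axle; the hoop folds down to -x and leans to +x when open. Cheeks: upright plates 12 mm thick centred 76 mm either side along y (140 mm clear between), 92 mm tall. Base plate 110 (x) x 190 (y) x 10 mm.
- slot_1 (a point): Floor of the slot in the cheek on the stand's +y side, middle of its width and thickness, 53 mm above the table. The slot is open at the top, 17 mm wide (x) for the 14 mm axle; straight walls up to 80 mm above the table, then 45 degree lead-ins widen the mouth to 41 mm at 92 mm.
- slot_2 (a point): The same in the other cheek, on the stand's -y side.
- hoop_hinge (a point): Middle of the hoop's level hinge line, which runs along the stand's y: 28 mm from stand_seat towards +x and 14 mm above it (74 mm above the table).
- hoop (a joint): Angle of the keeper hoop, rad: 0 = folded down over the axle ends (closed, at its stop), grows as it opens up and over; starts at about 2.05 to 2.35, leaning back; 2.5 = stop. Steel U, 0.15 kg: two side arms (8 mm thick, 10 mm tall, 89 mm either side, outside the cheeks) and a cross bar. Stiff: stays where left, needs 2 to 4 N at the bar. Passes 2 mm over a seated axle.
- hoop_bar (a point): Middle of the hoop's round cross bar, 10 mm diameter, 170 mm free length along the stand's y. At hoop angle a it lies, in stand_seat's frame, at x = 28 mm - 113 mm cos a, z = 14 mm + 113 mm sin a. When down it is 40 mm clear of the wheel's rim. It can be pinched from above and led along its arc, or pushed.
- strip_mid (a point): Middle of a loose white plastic strip, 60 x 160 (y) x 5 mm, flat on the bench. Not to be moved.
- rule_mid (a point): Middle of a loose steel bar rule, 200 (x) x 26 x 4 mm, flat on the bench between cradles and stand. Not to be moved.
- jar_mid (a point): Middle of a loose jar, 70 mm diameter, 85 mm tall. Not to be moved.
- driver_mid (a point): On a screwdriver lying on the bench along its x. Not to be moved.
- cup_grit_mid (a point): Middle of a closed grey tub, 64 mm diameter, 60 mm tall. Not to be moved.
- rotary_mid (a point): Middle of a black rotary tool lying on the bench, 50 mm thick, about 195 mm long along its x. Not to be moved.

How it is judged:
By the outcome, as a careful person would: the job done as asked, in the order asked, and still so for the second after the job is handed in, with the robot touching nothing.
It also fails if it takes over 59 s, if anything falls off the work surface, if the arm or the gripper's body presses on something with over 40 N, if the wrist force passes 120 N, or if a joint passes its speed limit or range.

## Working session

There is one attempt and no reset: what is moved stays moved. The work goes in short steps, Python scripts to look and compute and a shell command to move; the robot and the scene stay as the last step left them, time stands still between calls to the robot, and variables do not carry over. Pictures are saved under pics/ and viewed, and the job is handed in when it is done.

```bash
mkdir -p pics; ls
python3 - <<'E'
from workcell import sensors,get_image,robot
import cv2
s=sensors.observe(); print(s)
for n in("top","side"):
    g=get_image(n); cv2.imwrite(f"pics/{n}0.png",g["image"]); print(n,g["mtx"],g["cam_to_world"])
E
```

```text
pics
{'t': 0.0, 'joint_pos': array([-1.48828192e+00,  2.63522024e-01, -4.89339453e-02,  1.25938753e+00,
        1.77690284e-05,  1.41548679e+00]), 'joint_vel': array([-8.68236638e-04,  2.66896474e-04, -1.16353790e-03, -8.88928129e-05,
        1.06140861e-03, -4.31450263e-04]), 'effort': array([-1.25821971e-03, -6.37624383e+01,  3.84555030e+01,  1.39039455e-02,
       -1.43860048e-04, -1.61912033e-05]), 'eef_pos': array([ 0.12365445, -0.50992105,  0.19932667]), 'eef_rot': array([-5.22917141e-04,  9.92938163e-01,  1.18631910e-01,  2.79317210e-05]), 'ft_force': array([ 0.30604319, -0.95069573,  0.17367582]), 'ft_torque': array([ 0.00097646, -0.03371759, -0.00449008]), 'finger_gap': 0.0854975970117547}
top [[486.90839274   0.         266.72052211]
 [  0.         486.90839274 191.11051858]
 [  0.           0.           1.        ]] [[ 0.00323971 -0.99836336  0.05709728  0.50445044]
 [-0.9997727  -0.00443691 -0.02085345  0.03154129]
 [ 0.02107265 -0.05701674 -0.99815081  1.34621617]
 [ 0.          0.          0.          1.        ]]
side [[364.84385325   0.         253.73099185]
 [  0.         364.84385325 193.75858434]
 [  0.           0.           1.        ]] [[-0.82046153 -0.28854669  0.49354197  0.12541825]
 [-0.5716391   0.42683243 -0.70074447  0.62400443]
 [-0.00846222 -0.85706177 -0.51514417  0.5144606 ]
 [ 0.          0.          0.          1.        ]]
```

View pics/top0.png

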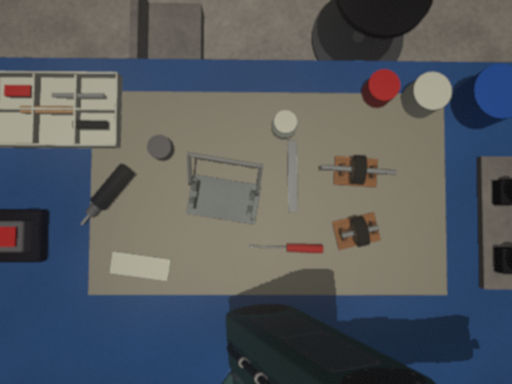

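View pics/side0.png

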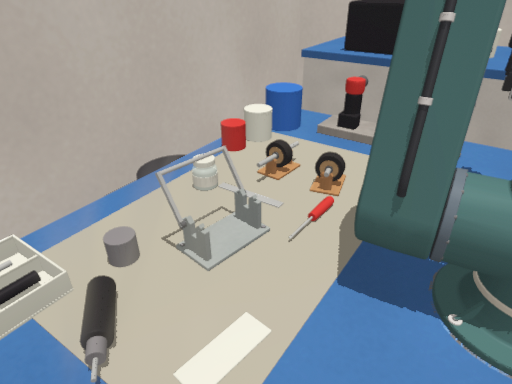

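Run:
```python
import cv2
a=cv2.imread("pics/top0.png")
cv2.imwrite("pics/t_cr.png",cv2.resize(a[40:240,60:260],None,fx=3,fy=3,interpolation=cv2.INTER_CUBIC))
cv2.imwrite("pics/t_st.png",cv2.resize(a[40:240,260:460],None,fx=3,fy=3,interpolation=cv2.INTER_CUBIC))
```

```text
(no output)
```

The top view shows the long-axle wheel at about (358,170), the spare at (357,231) and the stand at about (224,195). The hoop leans back towards the top of the picture (+x), with its bar at about (226,160).

View pics/t_st.png

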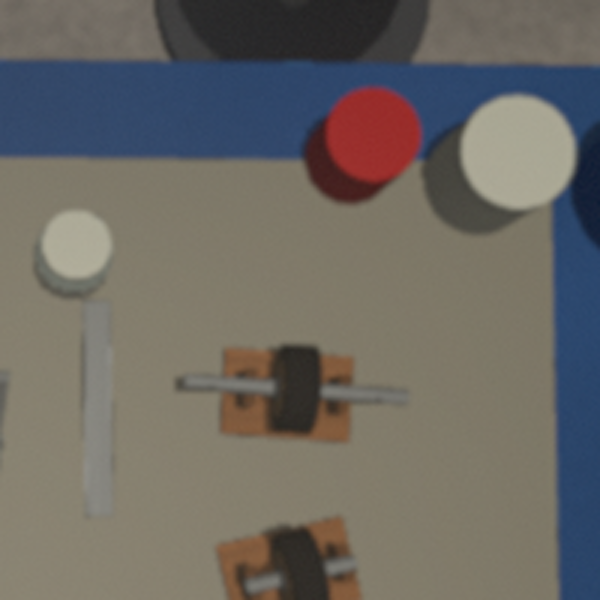

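Run:
```python
import cv2
a=cv2.imread("pics/top0.png")
cv2.imwrite("pics/t_c.png",cv2.resize(a[140:260,310:410],None,fx=5,fy=5,interpolation=cv2.INTER_CUBIC))
cv2.imwrite("pics/t_s.png",cv2.resize(a[145:230,175:275],None,fx=7,fy=7,interpolation=cv2.INTER_CUBIC))
a=cv2.imread("pics/side0.png")
cv2.imwrite("pics/s_s.png",cv2.resize(a[140:265,150:280],None,fx=4.5,fy=4.5,interpolation=cv2.INTER_CUBIC))
```

```text
(no output)
```

View pics/t_c.png

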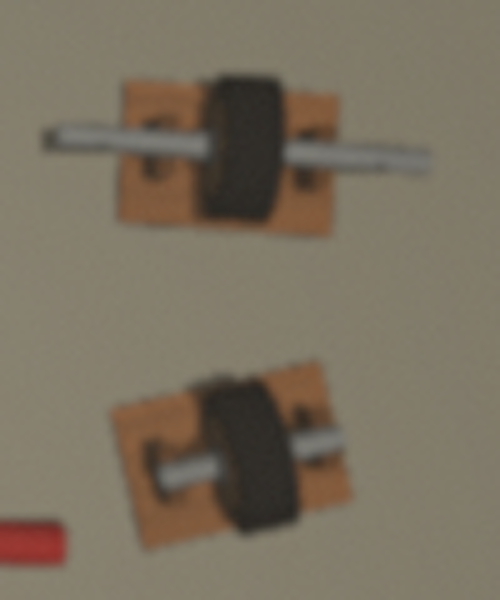

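View pics/t_s.png

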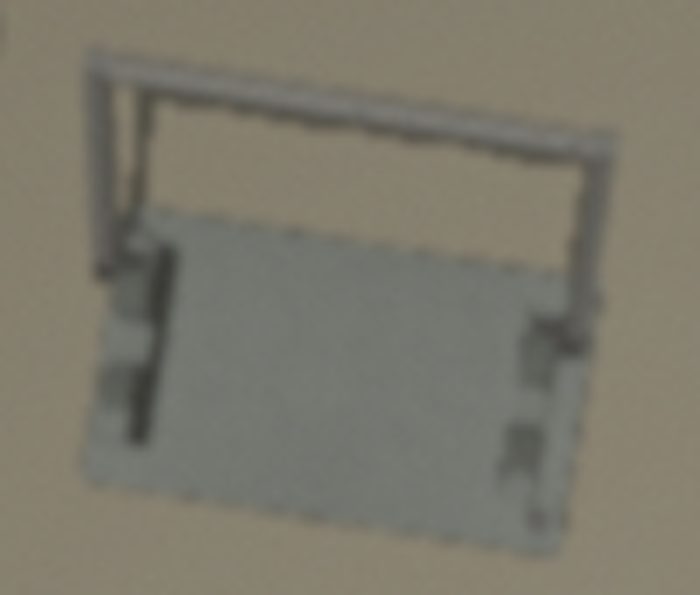

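View pics/s_s.png

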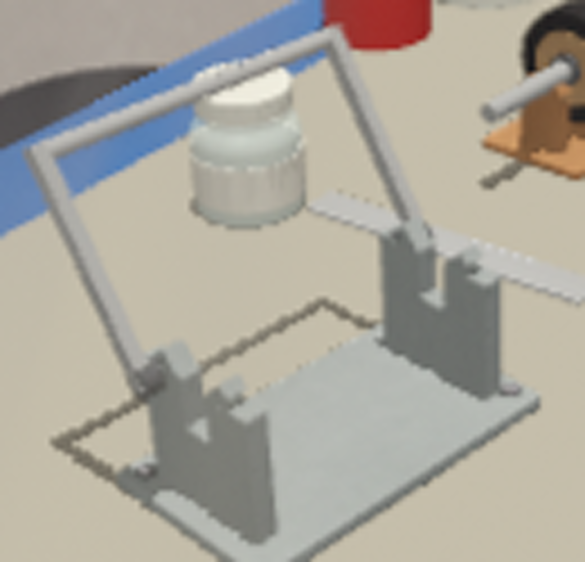

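```bash
cat > h.py <<'E'
import numpy as np,cv2
from workcell import sensors,get_image,robot
def ray(g,u,v,z):
    K=g["mtx"];T=g["cam_to_world"]
    d=T[:3,:3]@np.linalg.solve(K,[u,v,1]);o=T[:3,3]
    return o+d*(z-o[2])/d[2]
def proj(g,P):
    T=g["cam_to_world"];p=T[:3,:3].T@(np.asarray(P,float)-T[:3,3]);q=g["mtx"]@p;return q[:2]/q[2]
def tri(pairs):
    A=np.zeros((3,3));b=np.zeros(3)
    for g,uv in pairs:
        T=g["cam_to_world"];d=T[:3,:3]@np.linalg.solve(g["mtx"],[*uv,1]);d/=np.linalg.norm(d)
        M=np.eye(3)-np.outer(d,d);A+=M;b+=M@T[:3,3]
    return np.linalg.solve(A,b)
E
python3 - <<'E'
from h import *
g=get_image("top");im=g["image"]
hsv=cv2.cvtColor(im,cv2.COLOR_BGR2HSV)
print("mat",im[260,300],hsv[260,300],"base",im[200,225],hsv[200,225],"bar",im[160,226],hsv[160,226],"axle",im[168,330],hsv[168,330])
m=((hsv[...,1]<38)).astype(np.uint8)*255
v=np.hstack([m[140:240,170:280],m[140:240,300:410]])
cv2.imwrite("pics/m1.png",cv2.resize(v,None,fx=3.5,fy=3.5,interpolation=cv2.INTER_NEAREST))
E
```

```text
mat [112 129 135] [ 22  43 135] base [112 119 116] [ 43  15 119] bar [110 115 116] [ 25  13 116] axle [101 108 108] [ 30  17 108]
```

View pics/m1.png

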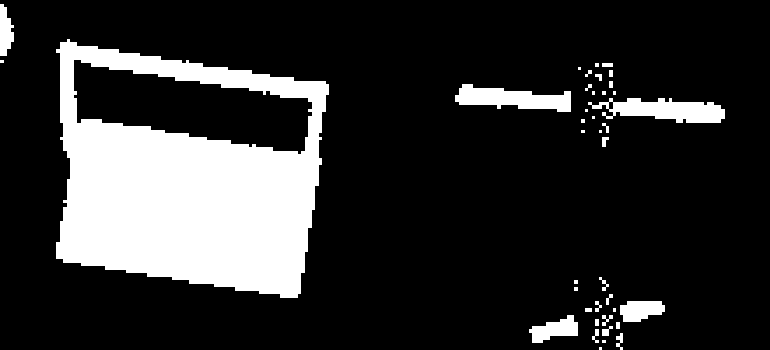

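```bash
cat > meas.py <<'E'
from h import *
g=get_image("top");im=g["image"]
hsv=cv2.cvtColor(cv2.GaussianBlur(im,(3,3),0),cv2.COLOR_BGR2HSV)
m=(hsv[...,1]<29).astype(np.uint8)
# stand base: edge scans
def line(p): 
    vx,vy,x,y=cv2.fitLine(np.array(p,np.float32),cv2.DIST_HUBER,0,.01,.01).ravel();return np.array([x,y]),np.array([vx,vy])
def inter(a,b):
    t=np.linalg.solve(np.c_[a[1],-b[1]],b[0]-a[0]);return a[0]+a[1]*t[0]
M=m
bot=[];top=[];L=[];R=[]
for u in range(192,252):
    r=np.nonzero(M[190:235,u])[0]; bot.append((u,190+r.max()+.5))
for u in range(198,252):
    c=M[150:200,u]; # walk up from 195
    v=195
    while M[v,u]: v-=1
    top.append((u,v+.5))
for v in range(197,211): L.append((np.nonzero(M[v,170:280])[0].min()+170-.5,v))
for v in range(200,219): R.append((np.nonzero(M[v,170:280])[0].max()+170+.5,v))
l=[line(x) for x in(bot,top,L,R)]
c=[ray(g,*inter(l[a],l[b]),.01) for a,b in((0,2),(0,3),(1,3),(1,2))]
c=np.array(c);print("base corners",c.round(4).tolist())
print("sides",[np.linalg.norm(c[i]-c[(i+1)%4]).round(4) for i in range(4)])
y=(c[0]-c[1]+c[3]-c[2]);print("yaw y-axis",np.arctan2(-y[0],y[1]), [np.arctan2(-(c[a]-c[b])[0],(c[a]-c[b])[1]) for a,b in((0,1),(3,2))], [np.arctan2((c[a]-c[b])[1],(c[a]-c[b])[0]) for a,b in((3,0),(2,1))])
print("base center",c.mean(0))
# axle
mm=np.zeros_like(m);mm[150:190,315:400]=m[150:190,315:400]; mm[:,343:370]=0
n,lab,st,ce=cv2.connectedComponentsWithStats(mm)
for i in range(1,n):
    if st[i,4]<30: mm[lab==i]=0
p=np.argwhere(mm)[:,::-1].astype(np.float32)
r=cv2.minAreaRect(p);print(r)
o,d=line(p);t=(p-o)@d
for s in(t.min()-.5,t.max()+.5): print("axle end",o+d*s,ray(g,*(o+d*s),.055))
E
python3 meas.py
```

```text
base corners [[0.5192, 0.2245, 0.01], [0.4901, 0.0379, 0.01], [0.5987, 0.0185, 0.01], [0.6281, 0.2068, 0.01]]
sides [np.float64(0.1888), np.float64(0.1102), np.float64(0.1905), np.float64(0.1103)]
yaw y-axis -0.15470345071517602 [np.float64(-0.15451958310456887), np.float64(-0.1548856818317653)] [np.float64(-0.1611970297056239), np.float64(-0.17658278561276636)]
base center [0.55900987 0.12191566 0.01      ]
((358.020263671875, 169.21572875976562), (74.3106689453125, 4.559810638427734), 4.085616588592529)
axle end [320.45068 166.67946] [ 0.64430278 -0.13874846  0.055     ]
axle end [395.57245 171.99341] [ 0.63111959 -0.34037487  0.055     ]
```

```bash
cat > ov.py <<'E'
from h import *
S=np.array([.559,.1219]);yaw=-.1570
ex=np.array([np.cos(yaw),np.sin(yaw)]);ey=np.array([-np.sin(yaw),np.cos(yaw)])
def W(x,y,z): return np.r_[S+ex*x+ey*y,z]
if __name__=="__main__":
  for n,(u0,u1,v0,v1,k) in {"top":(175,275,145,230,7),"side":(150,280,140,265,4.5)}.items():
    g=get_image(n);c=cv2.resize(g["image"][v0:v1,u0:u1],None,fx=k,fy=k,interpolation=cv2.INTER_CUBIC)
    def P(p):
        q=(proj(g,p)-[u0,v0]+.5)*k; return tuple(int(a) for a in q)
    for s in(1,-1):
        for pts in([(-20.5,92),(-8.5,80),(-8.5,53),(8.5,53),(8.5,80),(20.5,92)],):
            for yy in (70,82):
                for a,b in zip(pts,pts[1:]): cv2.line(c,P(W(a[0]/1e3,s*yy/1e3,a[1]/1e3)),P(W(b[0]/1e3,s*yy/1e3,b[1]/1e3)),(0,0,255),1)
        cv2.circle(c,P(W(.028,s*.089,.074)),4,(0,255,0),1)
    cs=[W(x,y,.01) for x,y in((.055,.095),(.055,-.095),(-.055,-.095),(-.055,.095))]
    for i in range(4): cv2.line(c,P(cs[i]),P(cs[(i+1)%4]),(255,0,0),1)
    for a,col in((2.05,(255,255,0)),(2.2,(0,255,255)),(2.35,(255,0,255))):
        cv2.line(c,P(W(.028-.113*np.cos(a),.085,.074+.113*np.sin(a))),P(W(.028-.113*np.cos(a),-.085,.074+.113*np.sin(a))),col,1)
    cv2.imwrite(f"pics/ov_{n}.png",c)
E
python3 ov.py
```

```text
(no output)
```

View pics/ov_top.png

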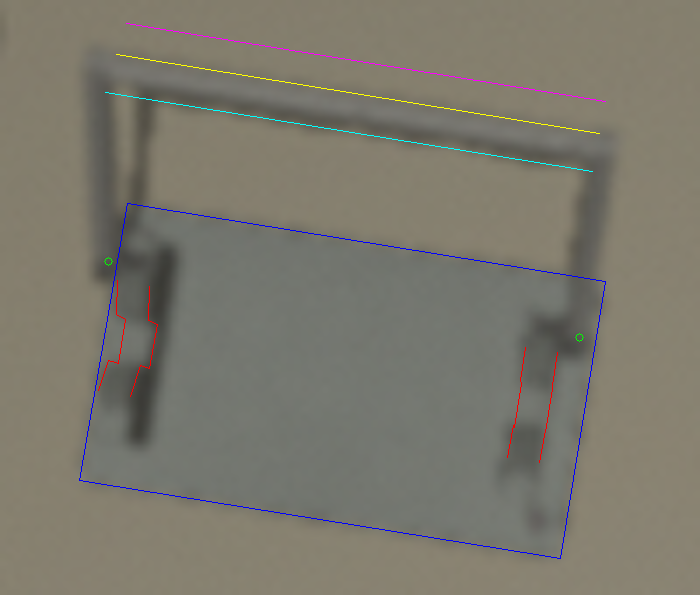

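View pics/ov_side.png

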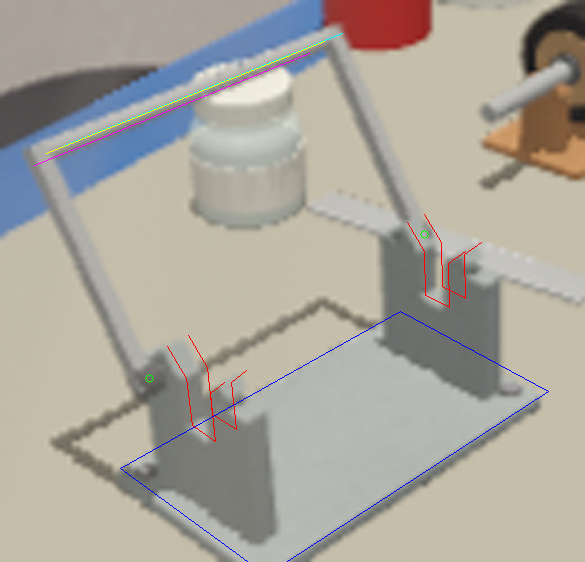

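The mask gives an axle length of 202 mm (true 200) and a base plate of 189.6 × 110 mm (true 190 × 110), so the top-view estimates are good. The axle centre is at about (0.638, -0.240) with yaw -0.065. The stand is at about (0.559, 0.122) with yaw about -0.157. The two cameras differ by a few mm at the stand, so I'll correct relative to the images once I'm holding the wheel. First I move above the wheel, turning the wrist the long way round to stay within joint 6's range.

```bash
cat >> h.py <<'E'
from scipy.spatial.transform import Rotation as Rn
def plan(x,y,z,yaw):
    """print jog shift for target TCP pose, tool down, tool x at world angle yaw"""
    s=sensors.observe();q=s["eef_rot"];R0=Rn.from_quat([q[1],q[2],q[3],q[0]])
    d=R0.inv().apply(np.array([x,y,z])-s["eef_pos"])
    c,n=np.cos(yaw),np.sin(yaw)
    R1=Rn.from_matrix(np.array([[c,n,0],[n,-c,0],[0,0,-1]]))
    print("t",s["t"],"pos",s["eef_pos"].round(4),"shift",d.round(4),"rot",(R0.inv()*R1).as_rotvec().round(4),"F",s["ft_force"].round(1),"gap",s["finger_gap"].round(4),"j",s["joint_pos"].round(2))
E
python3 -m jog '[{"hand":1,"x":0.563,"y":-0.141,"z":0,"rx":0,"ry":0,"rz":-2.838},{"hand":1,"x":0.563,"y":-0.141,"z":0,"rx":0,"ry":0,"rz":-2.838},{"hand":1,"x":0.563,"y":-0.141,"z":0,"rx":0,"ry":0,"rz":-2.838},{"hand":1,"x":0.563,"y":-0.141,"z":0,"rx":0,"ry":0,"rz":-2.838},{"hand":1,"x":0.563,"y":-0.141,"z":0,"rx":0,"ry":0,"rz":-2.838},{"hand":1,"x":0.563,"y":-0.141,"z":0,"rx":0,"ry":0,"rz":-2.838},{"hand":1,"x":0.563,"y":-0.141,"z":0,"rx":0,"ry":0,"rz":-2.838},{"hand":1,"x":0.563,"y":-0.141,"z":0,"rx":0,"ry":0,"rz":-2.838}]'
python3 -c "
from h import *
plan(.638,-.24,.2,np.pi-.0653)"
```

```text
t: 0.97
eef_pos: [0.4205, -0.3539, 0.1999]
eef_rot: [0.0, 0.813, 0.583, -0.0]
ft_force: [0.6, -1.8, 0.2]
finger_gap: 0.0851Traceback (most recent call last):
  File "<string>", line 3, in <module>
    plan(.638,-.24,.2,np.pi-.0653)
    ~~~~^^^^^^^^^^^^^^^^^^^^^^^^^^
  File "h.py", line 22, in plan
    print("t",s["t"],"pos",s["eef_pos"].round(4),"shift",d.round(4),"rot",(R0.inv()*R1).as_rotvec().round(4),"F",s["ft_force"].round(1),"gap",s["finger_gap"].round(4),"j",s["joint_pos"].round(2))
                                                                                                                                              ^^^^^^^^^^^^^^^^^^^^^
AttributeError: 'float' object has no attribute 'round'
```

```bash
sed -i 's/s\["finger_gap"\].round(4)/round(s["finger_gap"],4)/' h.py
python3 -c "
from h import *
plan(.638,-.24,.2,np.pi-.0653)"
```

```text
t 0.9667 pos [ 0.4205 -0.3539  0.1999] shift [ 1.777e-01  1.694e-01 -1.000e-04] rot [-0.0000e+00  3.0000e-04 -1.8323e+00] F [ 0.6 -1.8  0.2] gap 0.0851 j [-0.85  0.31  0.01  1.28 -0.    1.05]
```

```bash
python3 -m jog '[{"hand":1,"x":0.178,"y":0.169,"rz":-1.832},{"hand":1,"x":0.178,"y":0.169,"rz":-1.832},{"hand":1,"x":0.178,"y":0.169,"rz":-1.832},{"hand":1,"x":0.178,"y":0.169,"rz":-1.832},{"hand":1,"x":0.178,"y":0.169,"rz":-1.832},{"hand":1,"x":0.178,"y":0.169,"rz":-1.832},{"hand":1,"x":0.178,"y":0.169,"rz":-1.832},{"hand":1,"x":0.178,"y":0.169,"rz":-1.832}]'
python3 -c "
from h import *
plan(.638,-.24,.15,np.pi-.0653)"
```

```text
t 0.9667 pos [ 0.4205 -0.3539  0.1999] shift [0.1777 0.1694 0.0499] rot [-0.0000e+00  3.0000e-04 -1.8323e+00] F [ 0.6 -1.8  0.2] gap 0.0851 j [-0.85  0.31  0.01  1.28 -0.    1.05]$[0]: bad value
```

```bash
python3 -m jog '[{"hand":1,"x":0.178,"y":0.169,"z":0.03,"rx":0,"ry":0,"rz":-1.832},{"hand":1,"x":0.178,"y":0.169,"z":0.03,"rx":0,"ry":0,"rz":-1.832},{"hand":1,"x":0.178,"y":0.169,"z":0.03,"rx":0,"ry":0,"rz":-1.832},{"hand":1,"x":0.178,"y":0.169,"z":0.03,"rx":0,"ry":0,"rz":-1.832},{"hand":1,"x":0.178,"y":0.169,"z":0.03,"rx":0,"ry":0,"rz":-1.832},{"hand":1,"x":0.178,"y":0.169,"z":0.03,"rx":0,"ry":0,"rz":-1.832},{"hand":1,"x":0.178,"y":0.169,"z":0.03,"rx":0,"ry":0,"rz":-1.832},{"hand":1,"x":0.178,"y":0.169,"z":0.03,"rx":0,"ry":0,"rz":-1.832}]'
python3 -c "
from h import *
plan(.638,-.24,.15,np.pi-.0653)"
```

```text
t: 1.63
eef_pos: [0.6382, -0.2407, 0.1683]
eef_rot: [-0.001, 0.433, 0.902, 0.0]
ft_force: [0.5, -0.5, 0.4]
finger_gap: 0.0851
t 1.6333 pos [ 0.6382 -0.2407  0.1683] shift [0.0007 0.0003 0.0183] rot [ 1.000e-04 -1.600e-03 -8.295e-01] F [ 0.5 -0.5  0.4] gap 0.0851 j [-0.48  0.55  0.34  1.36  0.    0.41]
```

```bash
python3 -m jog '[{"hand":1,"x":0,"y":0,"z":0.018,"rx":0,"ry":0,"rz":-0.83},{"hand":1,"x":0,"y":0,"z":0.018,"rx":0,"ry":0,"rz":-0.83},{"hand":1,"x":0,"y":0,"z":0.018,"rx":0,"ry":0,"rz":-0.83},{"hand":1,"x":0,"y":0,"z":0.018,"rx":0,"ry":0,"rz":-0.83},{"hand":1,"x":0,"y":0,"z":0.018,"rx":0,"ry":0,"rz":-0.83},{"hand":1,"x":0,"y":0,"z":0.018,"rx":0,"ry":0,"rz":-0.83},{"hand":1,"x":0,"y":0,"z":0.018,"rx":0,"ry":0,"rz":-0.83},{"hand":1,"x":0,"y":0,"z":0.018,"rx":0,"ry":0,"rz":-0.83}]'
python3 -c "
from h import *
plan(.638,-.24,.07,np.pi-.0653)
g=get_image('side');u,v=proj(g,[.638,-.24,.055]);print(u,v);print(proj(g,sensors.observe()['eef_pos']))
cv2.imwrite('pics/g1.png',cv2.resize(g['image'][60:220,210:370],None,fx=3.7,fy=3.7,interpolation=cv2.INTER_CUBIC))"
```

```text
t: 2.3
eef_pos: [0.6367, -0.2424, 0.1516]
eef_rot: [-0.0, 0.035, 0.999, 0.0]
ft_force: [0.0, 0.7, -0.5]
finger_gap: 0.0853
t 2.3 pos [ 0.6367 -0.2424  0.1516] shift [-0.0011  0.0024  0.0816] rot [ 0.0001 -0.0002 -0.0047] F [ 0.   0.7 -0.5] gap 0.0853 j [-0.48  0.55  0.29  1.31  0.   -0.41]
279.46165671610714 152.8128344073823
[281.22072375 121.802531  ]
```

View pics/g1.png

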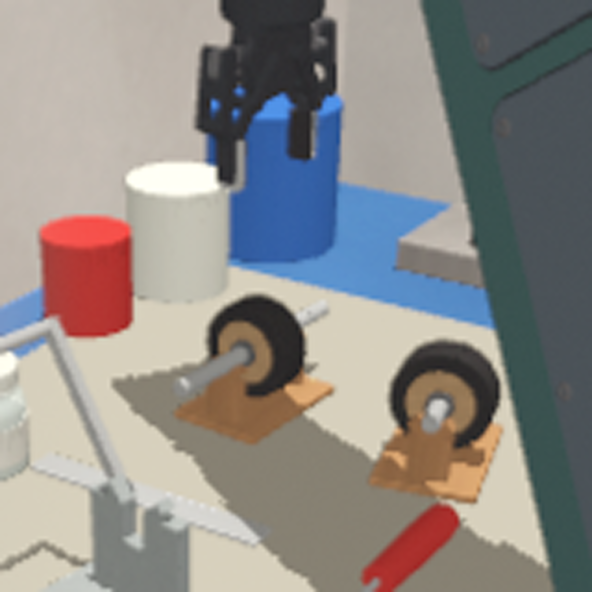

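```bash
python3 -c "
from h import *
g=get_image('side')
p=sensors.observe()['eef_pos']
im=cv2.resize(g['image'][40:140,240:340],None,fx=5.8,fy=5.8,interpolation=cv2.INTER_CUBIC)
for dz in (0,.013,.019,.073):
  for dy in(-.043,0,.043):
    q=(proj(g,p+[0.065*dy,dy,dz])-[240,40]+.5)*5.8;cv2.circle(im,(int(q[0]),int(q[1])),3,(0,0,255) if dz==0 else (0,255,0),-1)
cv2.imwrite('pics/g2.png',im)
cv2.imwrite('pics/g3.png',get_image('top')['image'])"
```

```text
(no output)
```

View pics/g2.png

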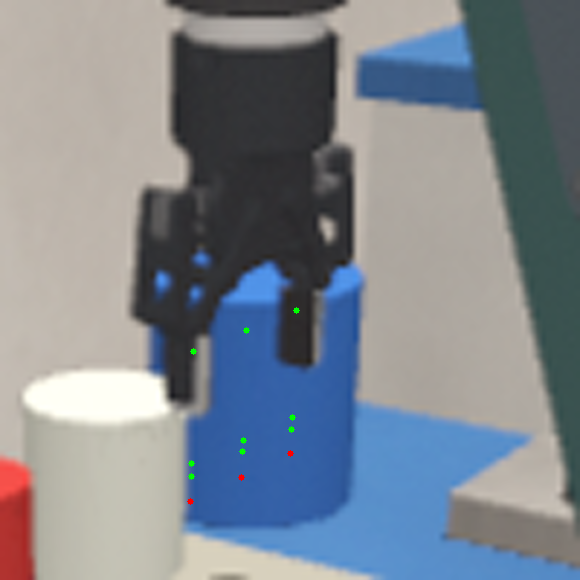

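View pics/g3.png

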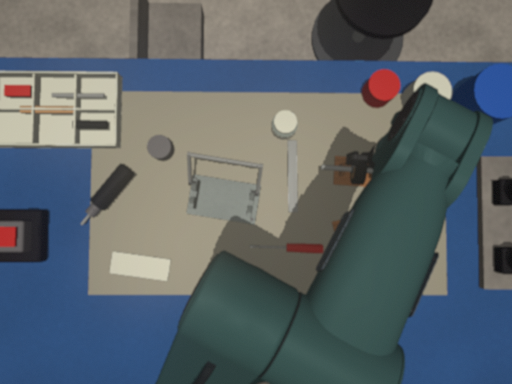

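```bash
python3 -m jog '[{"hand":0,"x":-0.001,"y":0.002,"z":0.02,"rx":0,"ry":0,"rz":-0.005},{"hand":0,"x":-0.001,"y":0.002,"z":0.03,"rx":0,"ry":0,"rz":-0.005},{"hand":0,"x":-0.001,"y":0.002,"z":0.032,"rx":0,"ry":0,"rz":-0.005},{"hand":0,"x":-0.001,"y":0.002,"z":0.032,"rx":0,"ry":0,"rz":-0.005},{"hand":0,"x":-0.001,"y":0.002,"z":0.032,"rx":0,"ry":0,"rz":-0.005},{"hand":0,"x":-0.001,"y":0.002,"z":0.032,"rx":0,"ry":0,"rz":-0.005},{"hand":0,"x":-0.001,"y":0.002,"z":0.032,"rx":0,"ry":0,"rz":-0.005},{"hand":0,"x":-0.001,"y":0.002,"z":0.032,"rx":0,"ry":0,"rz":-0.005}]'
cat > gv.py <<'E'
import sys
from h import *
g=get_image('side')
p=sensors.observe()['eef_pos'];c=proj(g,p);u0,v0=int(c[0]-50),int(c[1]-60)
im=cv2.resize(g['image'][v0:v0+100,u0:u0+100],None,fx=5.8,fy=5.8,interpolation=cv2.INTER_CUBIC)
for dz in (0,.013,.019,.073):
    q=(proj(g,p+[0,0,dz])-[u0,v0]+.5)*5.8;cv2.circle(im,(int(q[0]),int(q[1])),3,(0,0,255) if dz==0 else (0,255,0),-1)
cv2.imwrite(sys.argv[1],im);print(u0,v0)
E
python3 gv.py pics/g4.png
```

```text
t: 3.12
eef_pos: [0.6381, -0.2406, 0.1203]
eef_rot: [0.0, 0.034, 0.999, -0.0]
ft_force: [0.3, -0.4, 0.5]
finger_gap: -0.0004
230 72
```

View pics/g4.png

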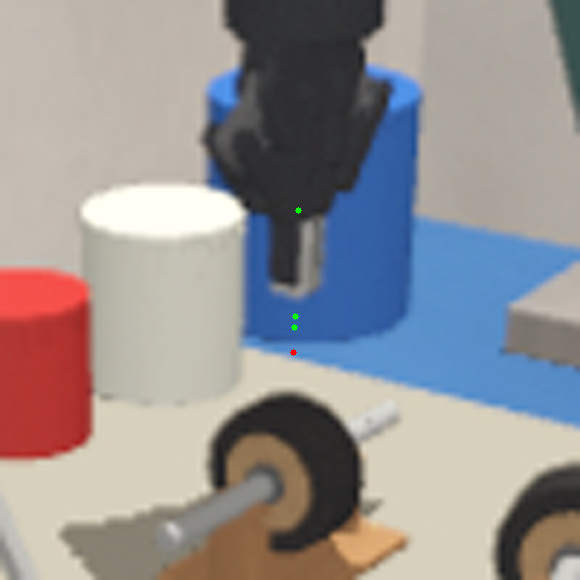

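```bash
python3 -c "
from h import *
g=get_image('top')
p=sensors.observe()['eef_pos'];c=proj(g,p);u0,v0=int(c[0]-50),int(c[1]-50)
im=cv2.resize(g['image'][v0:v0+100,u0:u0+100],None,fx=5.8,fy=5.8,interpolation=cv2.INTER_CUBIC)
im=cv2.convertScaleAbs(im,alpha=1.8)
for dz in (0,.031,.073,.15):
    q=(proj(g,p+[0,0,dz])-[u0,v0]+.5)*5.8;cv2.circle(im,(int(q[0]),int(q[1])),3,(0,0,255) if dz==0 else (0,255,0),-1)
cv2.imwrite('pics/g5.png',im)"
```

```text
(no output)
```

View pics/g5.png

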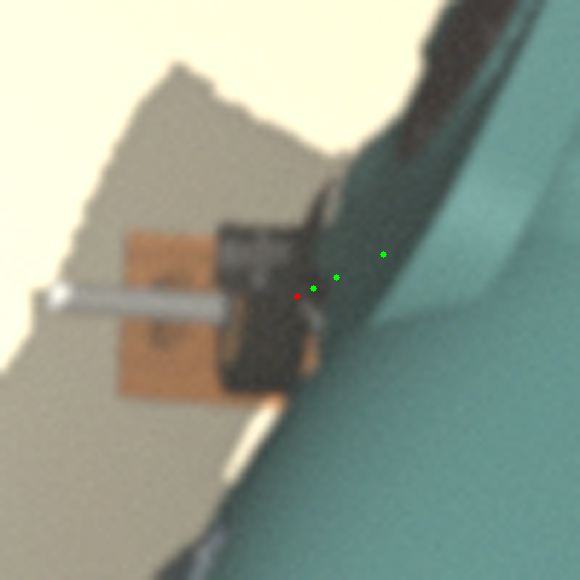

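```bash
python3 -c "
from h import *
g=get_image('top')
p=sensors.observe()['eef_pos'];c=proj(g,p);u0,v0=int(c[0]-50),int(c[1]-50)
print(u0,v0)
f=cv2.resize(g['image'][v0+20:v0+80,u0+20:u0+80],None,fx=9.5,fy=9.5,interpolation=cv2.INTER_CUBIC).astype(float)
im=(255*np.clip((f-10)/110,0,1)**.5).astype(np.uint8)
for P,col in ((p,(0,0,255)),(p+[0,0,.031],(0,255,0)),(np.array([.638,-.24,.055]),(255,0,255)),(np.array([.637,-.225,.095]),(255,255,0)),(np.array([.677,-.225,.055]),(255,255,0)),(np.array([.597,-.225,.055]),(255,255,0))):
    q=(proj(g,P)-[u0+20,v0+20]+.5)*9.5;cv2.circle(im,(int(q[0]),int(q[1])),3,col,-1)
cv2.imwrite('pics/g6.png',im)"
```

```text
313 116
```

View pics/g6.png

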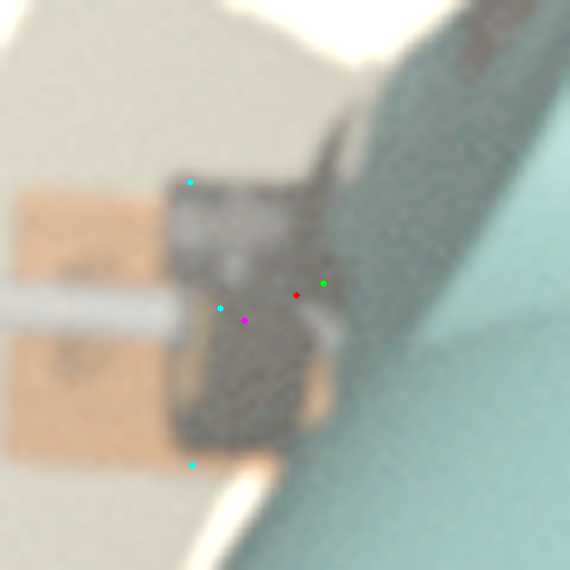

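The closed fingertips appear about 30 mm above where the reported TCP projects, although sideways they agree. I'll open, descend to the nominal grasp height with the force in view, and look before closing.

```bash
python3 -m jog '[{"hand":1,"x":0,"y":0.0,"z":0,"rx":0,"ry":0,"rz":0},{"hand":1,"x":0,"y":0,"z":0,"rx":0,"ry":0,"rz":0},{"hand":1,"x":0,"y":0,"z":0,"rx":0,"ry":0,"rz":0},{"hand":1,"x":0,"y":0,"z":0,"rx":0,"ry":0,"rz":0},{"hand":1,"x":0,"y":0,"z":0,"rx":0,"ry":0,"rz":0},{"hand":1,"x":0,"y":0,"z":0.02,"rx":0,"ry":0,"rz":0},{"hand":1,"x":0,"y":0,"z":0.038,"rx":0,"ry":0,"rz":0},{"hand":1,"x":0,"y":0,"z":0.045,"rx":0,"ry":0,"rz":0}]'
python3 gv.py pics/g7.png
```

```text
t: 3.93
eef_pos: [0.637, -0.24, 0.0726]
eef_rot: [-0.001, 0.034, 0.999, 0.001]
ft_force: [-0.2, 0.3, -0.8]
finger_gap: 0.086
229 87
```

View pics/g7.png

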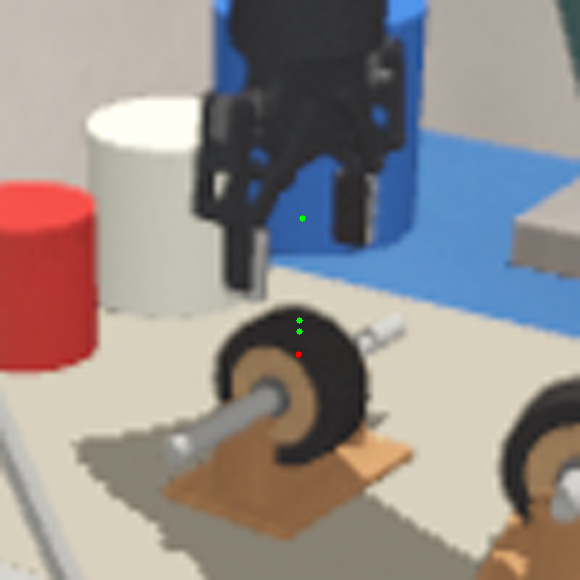

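The force is near zero, and the picture shows the open tips still above the rim. Closing here settles it: a gap of 30 mm means the TCP is right, and 0 means the picture is.

```bash
python3 -m jog '[{"hand":0,"x":0,"y":0.0,"z":0.0,"rx":0,"ry":0,"rz":0},{"hand":0,"x":0,"y":0,"z":0,"rx":0,"ry":0,"rz":0},{"hand":0,"x":0,"y":0,"z":0,"rx":0,"ry":0,"rz":0},{"hand":0,"x":0,"y":0,"z":0,"rx":0,"ry":0,"rz":0},{"hand":0,"x":0,"y":0,"z":0,"rx":0,"ry":0,"rz":0},{"hand":0,"x":0,"y":0,"z":0.0,"rx":0,"ry":0,"rz":0},{"hand":0,"x":0,"y":0,"z":0.0,"rx":0,"ry":0,"rz":0},{"hand":0,"x":0,"y":0,"z":0.0,"rx":0,"ry":0,"rz":0}]'
python3 gv.py pics/g8.png
```

```text
t: 4.65
eef_pos: [0.6379, -0.2405, 0.0749]
eef_rot: [0.0, 0.034, 0.999, -0.0]
ft_force: [-0.8, 0.2, 0.5]
finger_gap: 0.0
229 86
```

View pics/g8.png

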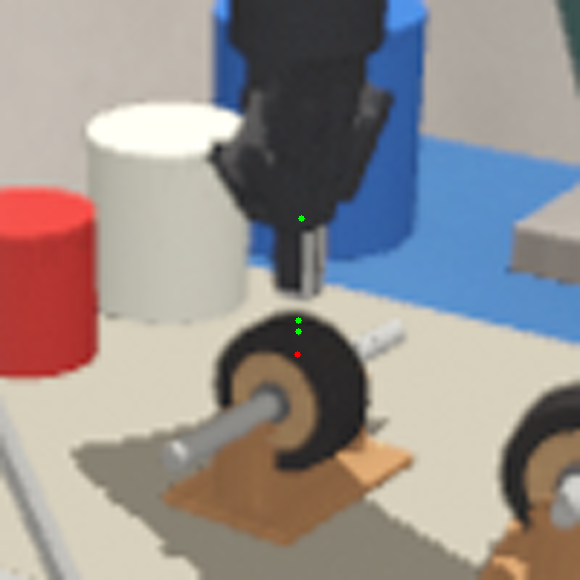

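The gap went to 0 with no contact, so the picture is right: the fingers really end about 32 mm short of the reported TCP. I'll use eef z ≈ 0.040 for the grasp, which puts the closed tips at about 0.072, clear of the collars at 0.066.

```bash
python3 -m jog '[{"hand":1,"x":0,"y":0.0,"z":0,"rx":0,"ry":0,"rz":0},{"hand":1,"x":0,"y":0,"z":0,"rx":0,"ry":0,"rz":0},{"hand":1,"x":0,"y":0,"z":0,"rx":0,"ry":0,"rz":0},{"hand":1,"x":0,"y":0,"z":0,"rx":0,"ry":0,"rz":0},{"hand":1,"x":0,"y":0,"z":0,"rx":0,"ry":0,"rz":0},{"hand":1,"x":0,"y":0,"z":0.01,"rx":0,"ry":0,"rz":0},{"hand":1,"x":0,"y":0,"z":0.02,"rx":0,"ry":0,"rz":0},{"hand":1,"x":0,"y":0,"z":0.02,"rx":0,"ry":0,"rz":0}]'
python3 gv.py pics/g9.png
```

```text
t: 5.37
eef_pos: [0.6367, -0.2399, 0.052]
eef_rot: [-0.001, 0.034, 0.999, 0.001]
ft_force: [-1.2, 1.0, -0.4]
finger_gap: 0.0858
229 93
```

View pics/g9.png

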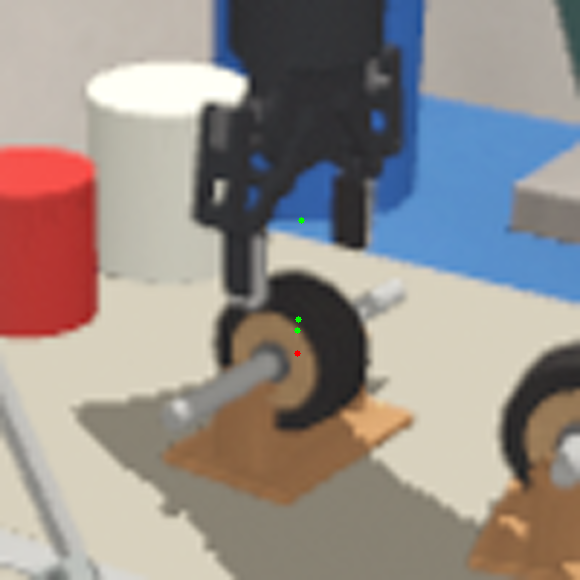

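The near finger now overlaps the wheel's front face at about (245,300) and the far finger is behind it, so the jaws straddle the wheel. I go 13 mm lower and close.

```bash
python3 -m jog '[{"hand":1,"x":0,"y":0.0,"z":0.007,"rx":0,"ry":0,"rz":0},{"hand":1,"x":0,"y":0,"z":0.014,"rx":0,"ry":0,"rz":0},{"hand":1,"x":0,"y":0,"z":0.014,"rx":0,"ry":0,"rz":0},{"hand":0,"x":0,"y":0,"z":0.014,"rx":0,"ry":0,"rz":0},{"hand":0,"x":0,"y":0,"z":0.014,"rx":0,"ry":0,"rz":0},{"hand":0,"x":0,"y":0,"z":0.014,"rx":0,"ry":0,"rz":0},{"hand":0,"x":0,"y":0,"z":0.014,"rx":0,"ry":0,"rz":0},{"hand":0,"x":0,"y":0,"z":0.014,"rx":0,"ry":0,"rz":0}]'
python3 gv.py pics/g10.png; python3 -c "
from h import *
plan(.559,.122,.23,np.pi-.157)"
```

```text
t: 6.08
eef_pos: [0.6382, -0.2405, 0.0413]
eef_rot: [0.0, 0.034, 0.999, -0.0]
ft_force: [-2.0, 0.9, 4.5]
finger_gap: 0.029
229 96
t 6.1333 pos [ 0.6381 -0.2404  0.0413] shift [ 0.1036  0.3561 -0.1888] rot [-0.0001  0.0007  0.0884] F [-0.6  1.1  3.3] gap 0.0286 j [-0.48  0.61  0.08  1.05  0.   -0.41]
```

View pics/g10.png

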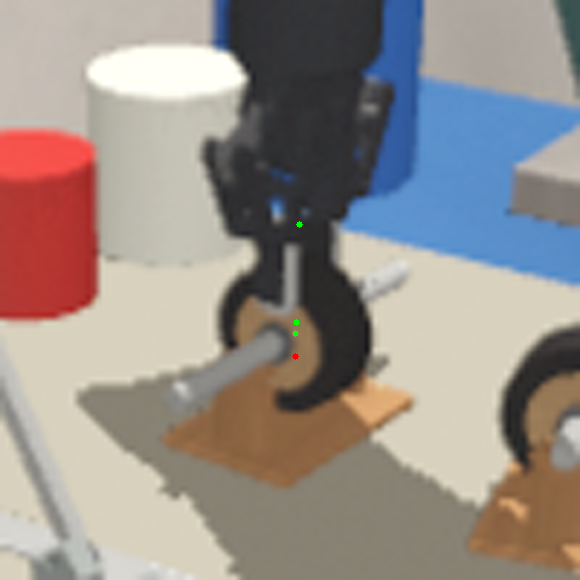

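The wheel is gripped at 29 mm with its rim between the pads. Now I lift it straight up.

```bash
python3 -m jog '[{"hand":0,"x":0,"y":0.0,"z":0,"rx":0,"ry":0,"rz":0},{"hand":0,"x":0,"y":0,"z":-0.01,"rx":0,"ry":0,"rz":0},{"hand":0,"x":0,"y":0,"z":-0.03,"rx":0,"ry":0,"rz":0},{"hand":0,"x":0,"y":0,"z":-0.06,"rx":0,"ry":0,"rz":0},{"hand":0,"x":0,"y":0,"z":-0.1,"rx":0,"ry":0,"rz":0},{"hand":0,"x":0,"y":0,"z":-0.14,"rx":0,"ry":0,"rz":0},{"hand":0,"x":0,"y":0,"z":-0.17,"rx":0,"ry":0,"rz":0},{"hand":0,"x":0,"y":0,"z":-0.18,"rx":0,"ry":0,"rz":0}]'
python3 gv.py pics/g11.png; python3 -c "
from h import *
plan(.559,.122,.23,np.pi-.157)"
```

```text
t: 6.8
eef_pos: [0.6387, -0.2409, 0.2263]
eef_rot: [0.003, 0.034, 0.999, -0.001]
ft_force: [0.2, -0.6, -4.6]
finger_gap: 0.0286
231 36
t 6.85 pos [ 0.6388 -0.241   0.226 ] shift [ 0.1046  0.3566 -0.0055] rot [-0.0022  0.0055  0.0882] F [-0.4 -0.6 -2.6] gap 0.0285 j [-0.48  0.55  0.48  1.5  -0.   -0.41]
```

View pics/g11.png

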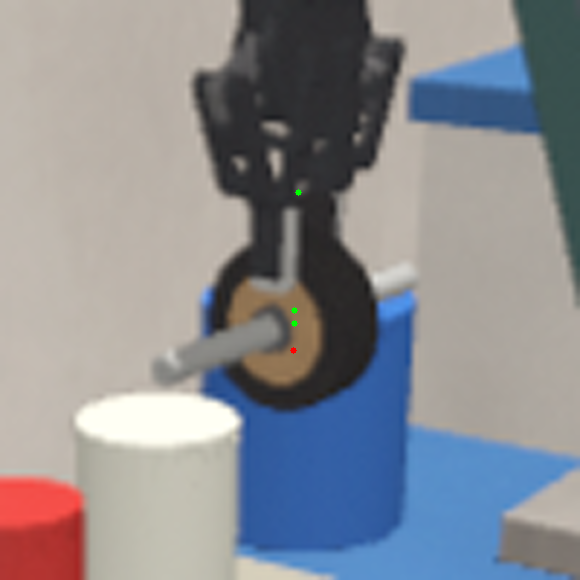

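The wheel is held with its axle level. Now I carry it above the stand.

```bash
python3 -m jog '[{"hand":0,"x":0.005,"y":0.017,"z":-0.012,"rx":0,"ry":0,"rz":0.01},{"hand":0,"x":0.014,"y":0.048,"z":-0.012,"rx":0,"ry":0,"rz":0.02},{"hand":0,"x":0.024,"y":0.082,"z":-0.012,"rx":0,"ry":0,"rz":0.03},{"hand":0,"x":0.034,"y":0.116,"z":-0.012,"rx":0,"ry":0,"rz":0.04},{"hand":0,"x":0.044,"y":0.15,"z":-0.012,"rx":0,"ry":0,"rz":0.05},{"hand":0,"x":0.054,"y":0.184,"z":-0.012,"rx":0,"ry":0,"rz":0.06},{"hand":0,"x":0.064,"y":0.218,"z":-0.012,"rx":0,"ry":0,"rz":0.07},{"hand":0,"x":0.074,"y":0.252,"z":-0.012,"rx":0,"ry":0,"rz":0.088}]'
python3 -c "
from h import *
plan(.559,.122,.235,np.pi-.157)"
```

```text
t: 7.52
eef_pos: [0.5801, 0.0176, 0.2321]
eef_rot: [-0.001, 0.079, 0.997, -0.0]
ft_force: [0.3, 0.8, -3.1]
finger_gap: 0.029
t 7.5167 pos [0.5801 0.0176 0.2321] shift [ 0.0373  0.0998 -0.0029] rot [-0.0002 -0.0014 -0.0004] F [ 0.3  0.8 -3.1] gap 0.029 j [-0.11  0.36  0.18  1.39 -0.    0.05]
```

```bash
python3 -m jog '[{"hand":0,"x":0.012,"y":0.032,"z":-0.003,"rx":0,"ry":0,"rz":0},{"hand":0,"x":0.022,"y":0.06,"z":-0.003,"rx":0,"ry":0,"rz":0},{"hand":0,"x":0.031,"y":0.084,"z":-0.003,"rx":0,"ry":0,"rz":0},{"hand":0,"x":0.035,"y":0.095,"z":-0.003,"rx":0,"ry":0,"rz":0},{"hand":0,"x":0.037,"y":0.1,"z":-0.003,"rx":0,"ry":0,"rz":0},{"hand":0,"x":0.037,"y":0.1,"z":-0.003,"rx":0,"ry":0,"rz":0},{"hand":0,"x":0.037,"y":0.1,"z":-0.003,"rx":0,"ry":0,"rz":0}]'
cat > sv.py <<'E'
import sys
from h import *
plan(.559,.122,.2,np.pi-.157)
for n,(u0,u1,v0,v1,k) in {"top":(160,290,130,240,5.4),"side":(130,290,90,265,3.6)}.items():
    g=get_image(n);cv2.imwrite(f"pics/{sys.argv[1]}_{n}_raw.png",g["image"]);c=cv2.resize(g["image"][v0:v1,u0:u1],None,fx=k,fy=k,interpolation=cv2.INTER_CUBIC)
    cv2.imwrite(f"pics/{sys.argv[1]}_{n}.png",c)
E
python3 sv.py a
```

```text
t: 8.1
eef_pos: [0.5606, 0.1198, 0.2355]
eef_rot: [-0.0, 0.078, 0.997, -0.0]
ft_force: [0.4, -0.2, -4.0]
finger_gap: 0.0288
t 8.1 pos [0.5606 0.1198 0.2355] shift [0.0019 0.002  0.0355] rot [-0.0005 -0.0004 -0.0001] F [ 0.4 -0.2 -4. ] gap 0.0288 j [ 0.07  0.34  0.16  1.39 -0.    0.23]
```

View pics/a_top.png

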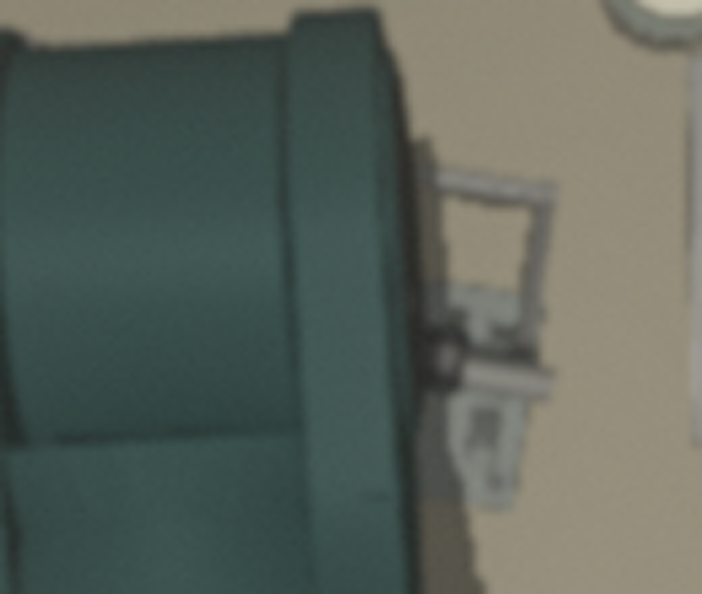

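View pics/a_side.png

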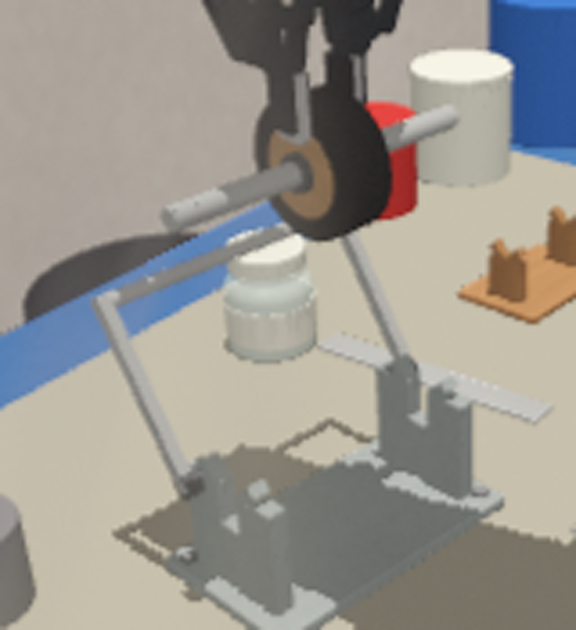

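The side view shows the axle ends at about (170,217) and (455,115), level with and parallel to the stand; the wheel is above the slots. I lower it to just above the slot mouths and measure.

```bash
python3 -m jog '[{"hand":0,"x":0.001,"y":0.001,"z":0.02,"rx":0,"ry":0,"rz":0},{"hand":0,"x":0.001,"y":0.001,"z":0.045,"rx":0,"ry":0,"rz":0},{"hand":0,"x":0.001,"y":0.001,"z":0.075,"rx":0,"ry":0,"rz":0},{"hand":0,"x":0.001,"y":0.001,"z":0.1,"rx":0,"ry":0,"rz":0},{"hand":0,"x":0.001,"y":0.001,"z":0.115,"rx":0,"ry":0,"rz":0},{"hand":0,"x":0.001,"y":0.001,"z":0.12,"rx":0,"ry":0,"rz":0},{"hand":0,"x":0.001,"y":0.001,"z":0.12,"rx":0,"ry":0,"rz":0},{"hand":0,"x":0.001,"y":0.001,"z":0.12,"rx":0,"ry":0,"rz":0}]'
python3 sv.py b
```

```text
t: 8.87
eef_pos: [0.5602, 0.1212, 0.1166]
eef_rot: [0.0, 0.079, 0.997, 0.0]
ft_force: [0.2, 0.2, -3.9]
finger_gap: 0.0288
t 8.8667 pos [0.5602 0.1212 0.1166] shift [ 0.0012  0.0006 -0.0834] rot [ 0.0001  0.0008 -0.0006] F [ 0.2  0.2 -3.9] gap 0.0288 j [ 0.07  0.38 -0.1   1.09 -0.    0.23]
```

View pics/b_top.png

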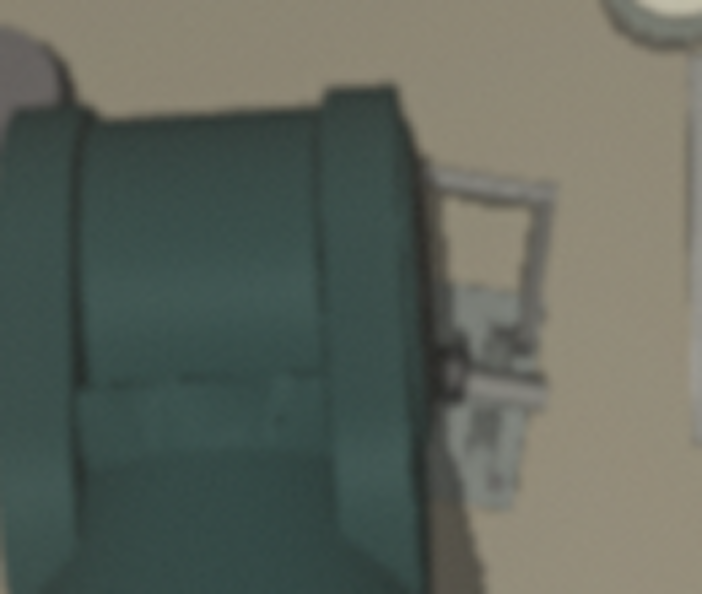

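View pics/b_side.png

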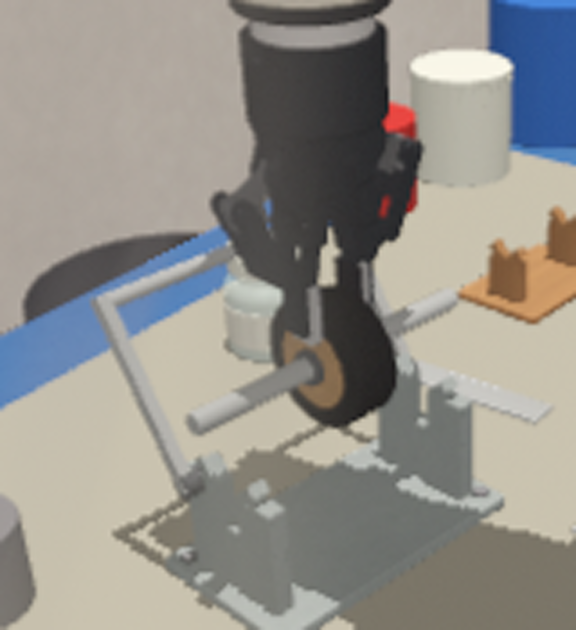

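```bash
cat > z.py <<'E'
from ov import *
g=get_image("side");a=cv2.imread("pics/side0.png")
out=[]
for (u0,v0),yy in(((180,213),.082),((180,213),.070),((230,185),-.070)):
    k=11;c=cv2.resize(a[v0:v0+45,u0:u0+35],None,fx=k,fy=k,interpolation=cv2.INTER_CUBIC)
    if yy==.082: out.append(c);continue
    for y2,col in((yy,(0,0,255)),(yy+np.sign(yy)*.012,(0,200,0))):
        pts=np.array([((proj(g,W(x,y2,z))-[u0,v0]+.5)*k) for x,z in((-.0205,.092),(-.0085,.080),(-.0085,.053),(.0085,.053),(.0085,.08),(.0205,.092))]).astype(int)
        cv2.polylines(c,[pts],False,col,1)
    out.append(c)
cv2.imwrite("pics/z.png",cv2.resize(np.hstack(out),None,fx=.69,fy=.69,interpolation=cv2.INTER_AREA))
E
python3 z.py
```

```text
(no output)
```

View pics/z.png

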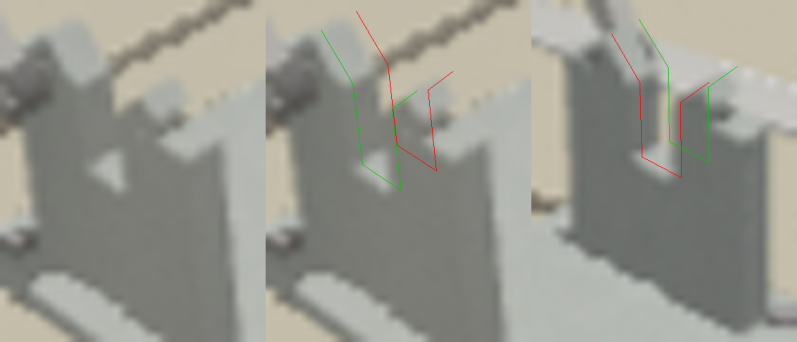

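Run:
```python
from ov import *
g=get_image("side");gt=get_image("top");a=cv2.imread("pics/b_side_raw.png");t=cv2.imread("pics/b_top_raw.png")
C=np.array([.5602,.1212,.1303]);e=np.r_[ey,0]
for s in(1,-1): print("pred side",proj(g,C+s*.1*e),"top",proj(gt,C+s*.1*e))
k=10
def draw(im,gg,P,u0,v0,w,h):
    c=cv2.resize(im[v0:v0+h,u0:u0+w],None,fx=k,fy=k,interpolation=cv2.INTER_CUBIC)
    for p,col in P:
        q=(proj(gg,p)-[u0,v0]+.5)*k;cv2.circle(c,(int(q[0]),int(q[1])),3,col,-1)
    return c
P=[(C+.1*e,(0,0,255)),(C+.1*e+[0,0,.007],(0,255,0)),(C+.1*e-[0,0,.007],(0,255,0)),(C-.1*e,(0,0,255)),(C-.1*e+[0,0,.007],(0,255,0)),(C-.1*e-[0,0,.007],(0,255,0))]
cv2.imwrite("pics/zb.png",np.hstack([draw(a,g,P,173,190,26,28),draw(a,g,P,240,158,26,28),draw(t,gt,P,238,188,26,28)]))
```

```text
pred side [183.5256447 207.6754057] top [180.96609161 189.9966438 ]
pred side [255.16202195 172.35958393] top [260.16114266 202.84921558]
```

View pics/zb.png

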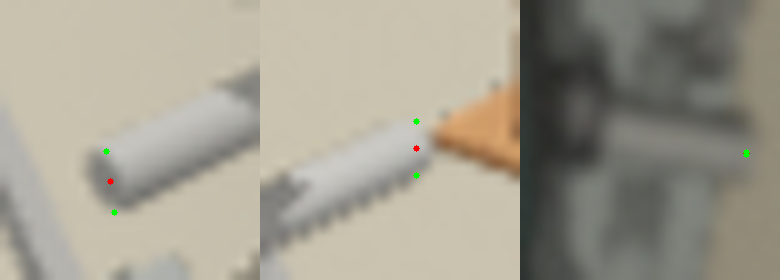

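In both views the axle ends lie within about 1 mm of the positions predicted from the eef pose. Averaging both views puts the stand centre at about (0.560, 0.1225), so I shift +1.5 mm in y and lower slowly.

```bash
python3 -m jog '[{"hand":0,"x":0,"y":0.0015,"z":0.004,"rx":0,"ry":0,"rz":0},{"hand":0,"x":0,"y":0.0015,"z":0.01,"rx":0,"ry":0,"rz":0},{"hand":0,"x":0,"y":0.0015,"z":0.018,"rx":0,"ry":0,"rz":0},{"hand":0,"x":0,"y":0.0015,"z":0.025,"rx":0,"ry":0,"rz":0},{"hand":0,"x":0,"y":0.0015,"z":0.03,"rx":0,"ry":0,"rz":0},{"hand":0,"x":0,"y":0.0015,"z":0.033,"rx":0,"ry":0,"rz":0},{"hand":0,"x":0,"y":0.0015,"z":0.035,"rx":0,"ry":0,"rz":0},{"hand":0,"x":0,"y":0.0015,"z":0.035,"rx":0,"ry":0,"rz":0}]'
python3 sv.py c
```

```text
t: 9.78
eef_pos: [0.5597, 0.1232, 0.0804]
eef_rot: [-0.0, 0.078, 0.997, -0.0]
ft_force: [0.3, -0.2, -3.0]
finger_gap: 0.0288
t 9.7833 pos [0.5597 0.1232 0.0804] shift [ 0.0006 -0.0013 -0.1196] rot [-0.0001 -0.0005  0.0002] F [ 0.3 -0.2 -3. ] gap 0.0288 j [ 0.07  0.41 -0.17  1.    0.    0.23]
```

View pics/c_side.png

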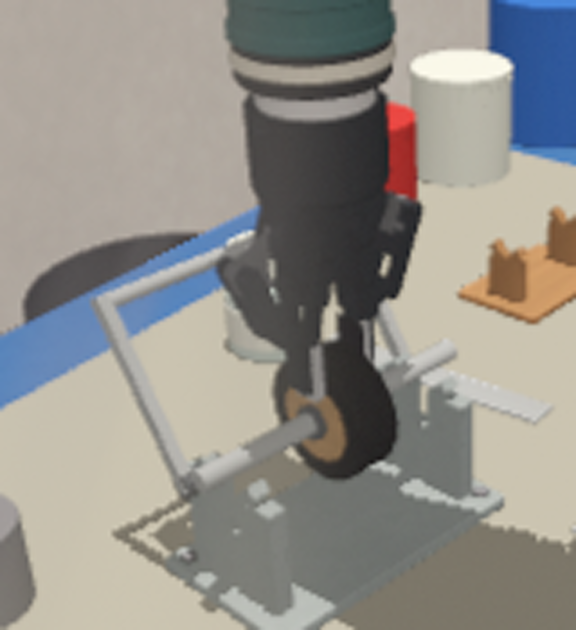

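The axle is entering both slot mouths and there's no contact force. I keep going slowly.

```bash
python3 -m jog '[{"hand":0,"x":0,"y":0,"z":0.003,"rx":0,"ry":0,"rz":0},{"hand":0,"x":0,"y":0,"z":0.006,"rx":0,"ry":0,"rz":0},{"hand":0,"x":0,"y":0,"z":0.009,"rx":0,"ry":0,"rz":0},{"hand":0,"x":0,"y":0,"z":0.012,"rx":0,"ry":0,"rz":0},{"hand":0,"x":0,"y":0,"z":0.015,"rx":0,"ry":0,"rz":0},{"hand":0,"x":0,"y":0,"z":0.016,"rx":0,"ry":0,"rz":0}]'
```

```text
t: 10.38
eef_pos: [0.5596, 0.1232, 0.0642]
eef_rot: [-0.0, 0.078, 0.997, -0.0]
ft_force: [-0.5, 0.1, -3.8]
finger_gap: 0.0288
```

```bash
python3 -m jog '[{"hand":0,"x":0,"y":0,"z":0.003,"rx":0,"ry":0,"rz":0},{"hand":0,"x":0,"y":0,"z":0.006,"rx":0,"ry":0,"rz":0},{"hand":0,"x":0,"y":0,"z":0.009,"rx":0,"ry":0,"rz":0},{"hand":0,"x":0,"y":0,"z":0.012,"rx":0,"ry":0,"rz":0},{"hand":0,"x":0,"y":0,"z":0.014,"rx":0,"ry":0,"rz":0},{"hand":0,"x":0,"y":0,"z":0.014,"rx":0,"ry":0,"rz":0}]'; python3 sv.py d
```

```text
t: 10.88
eef_pos: [0.5596, 0.1232, 0.0503]
eef_rot: [-0.0, 0.078, 0.997, -0.0]
ft_force: [-0.8, 0.1, -3.6]
finger_gap: 0.0288
t 10.8833 pos [0.5596 0.1232 0.0503] shift [ 0.0005 -0.0013 -0.1497] rot [-0.0001 -0.0006  0.0002] F [-0.8  0.1 -3.6] gap 0.0288 j [ 0.07  0.43 -0.22  0.93  0.    0.23]
```

View pics/d_side.png

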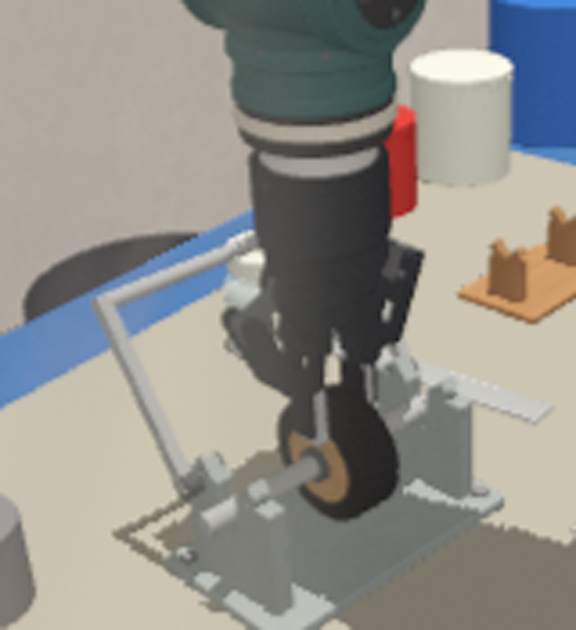

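The axle is inside both slots with no side load. The last few mm go in 1 mm steps, watching Fz.

```bash
python3 -m jog '[{"hand":0,"x":0,"y":0,"z":0.001,"rx":0,"ry":0,"rz":0},{"hand":0,"x":0,"y":0,"z":0.002,"rx":0,"ry":0,"rz":0},{"hand":0,"x":0,"y":0,"z":0.0028,"rx":0,"ry":0,"rz":0},{"hand":0,"x":0,"y":0,"z":0.0028,"rx":0,"ry":0,"rz":0}]'
python3 -m jog '[{"hand":0,"x":0,"y":0,"z":0.0007,"rx":0,"ry":0,"rz":0},{"hand":0,"x":0,"y":0,"z":0.0014,"rx":0,"ry":0,"rz":0},{"hand":0,"x":0,"y":0,"z":0.0014,"rx":0,"ry":0,"rz":0}]'
```

```text
t: 11.32
eef_pos: [0.5598, 0.1232, 0.0479]
eef_rot: [-0.0, 0.078, 0.997, -0.0]
ft_force: [0.5, 0.5, -3.6]
finger_gap: 0.0291
t: 11.57
eef_pos: [0.5599, 0.1232, 0.0465]
eef_rot: [0.0, 0.078, 0.997, 0.0]
ft_force: [-0.4, 0.3, -3.5]
finger_gap: 0.0288
```

```bash
python3 -m jog '[{"hand":0,"x":0,"y":0,"z":0.0007,"rx":0,"ry":0,"rz":0},{"hand":0,"x":0,"y":0,"z":0.0014,"rx":0,"ry":0,"rz":0},{"hand":0,"x":0,"y":0,"z":0.0014,"rx":0,"ry":0,"rz":0}]'
python3 -m jog '[{"hand":0,"x":0,"y":0,"z":0.0005,"rx":0,"ry":0,"rz":0},{"hand":0,"x":0,"y":0,"z":0.001,"rx":0,"ry":0,"rz":0},{"hand":0,"x":0,"y":0,"z":0.001,"rx":0,"ry":0,"rz":0}]'
```

```text
t: 11.82
eef_pos: [0.5601, 0.1232, 0.0463]
eef_rot: [0.001, 0.078, 0.997, 0.0]
ft_force: [-4.1, -0.6, 12.9]
finger_gap: 0.0291
t: 12.07
eef_pos: [0.5602, 0.1232, 0.0461]
eef_rot: [0.001, 0.078, 0.997, 0.0]
ft_force: [-8.7, -1.4, 26.7]
finger_gap: 0.0291
```

Contact came at eef z 0.0463, which puts the wheel centre at 0.060, exactly the seat height. I relax the pressing and then open the fingers.

```bash
python3 -m jog '[{"hand":0,"x":0,"y":0,"z":-0.001,"rx":0,"ry":0,"rz":0},{"hand":0,"x":0,"y":0,"z":-0.0018,"rx":0,"ry":0,"rz":0},{"hand":0,"x":0,"y":0,"z":-0.0018,"rx":0,"ry":0,"rz":0}]'
python3 -m jog '[{"hand":1,"x":0,"y":0,"z":0,"rx":0,"ry":0,"rz":0},{"hand":1,"x":0,"y":0,"z":0,"rx":0,"ry":0,"rz":0},{"hand":1,"x":0,"y":0,"z":0,"rx":0,"ry":0,"rz":0},{"hand":1,"x":0,"y":0,"z":0,"rx":0,"ry":0,"rz":0},{"hand":1,"x":0,"y":0,"z":0,"rx":0,"ry":0,"rz":0}]'
python3 sv.py e
```

```text
t: 12.32
eef_pos: [0.56, 0.1232, 0.0463]
eef_rot: [0.0, 0.078, 0.997, 0.0]
ft_force: [-2.8, -0.5, 6.6]
finger_gap: 0.029
t: 12.73
eef_pos: [0.5599, 0.1232, 0.0459]
eef_rot: [-0.0, 0.078, 0.997, -0.0]
ft_force: [-0.4, 0.1, 0.6]
finger_gap: 0.0849
t 12.7333 pos [0.5599 0.1232 0.0459] shift [ 0.0007 -0.0013 -0.1541] rot [-0.     -0.0001  0.0002] F [-0.4  0.1  0.6] gap 0.0849 j [ 0.07  0.43 -0.22  0.91 -0.    0.23]
```

View pics/e_side.png

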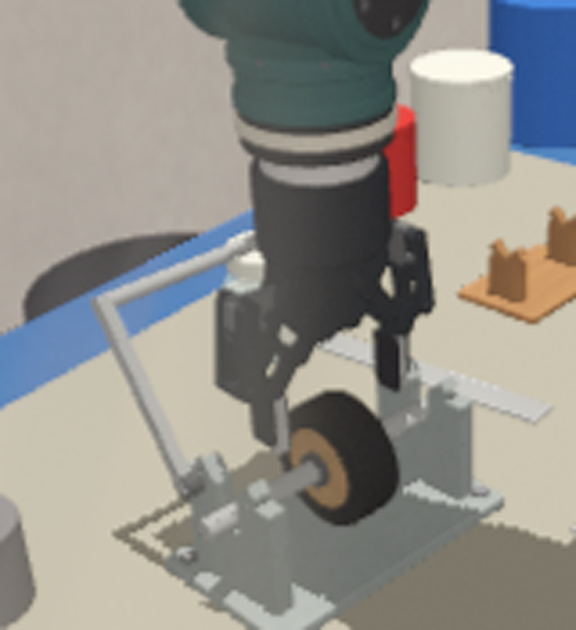

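The fingers are open and the wheel rests in both slots. I lift straight clear.

```bash
python3 -m jog '[{"hand":1,"x":0,"y":0,"z":-0.02,"rx":0,"ry":0,"rz":0},{"hand":1,"x":0,"y":0,"z":-0.055,"rx":0,"ry":0,"rz":0},{"hand":1,"x":0,"y":0,"z":-0.095,"rx":0,"ry":0,"rz":0},{"hand":1,"x":0,"y":0,"z":-0.135,"rx":0,"ry":0,"rz":0},{"hand":1,"x":0,"y":0,"z":-0.17,"rx":0,"ry":0,"rz":0},{"hand":1,"x":0,"y":0,"z":-0.19,"rx":0,"ry":0,"rz":0},{"hand":1,"x":0,"y":0,"z":-0.19,"rx":0,"ry":0,"rz":0}]'
python3 sv.py f
```

```text
t: 13.42
eef_pos: [0.5615, 0.1233, 0.2404]
eef_rot: [0.003, 0.078, 0.997, 0.0]
ft_force: [0.6, 0.1, -0.1]
finger_gap: 0.0853
t 13.4167 pos [0.5615 0.1233 0.2404] shift [ 0.0025 -0.0018  0.0404] rot [0.0015 0.0064 0.0002] F [ 0.6  0.1 -0.1] gap 0.0853 j [ 0.07  0.34  0.17  1.4  -0.    0.23]
```

View pics/f_side.png

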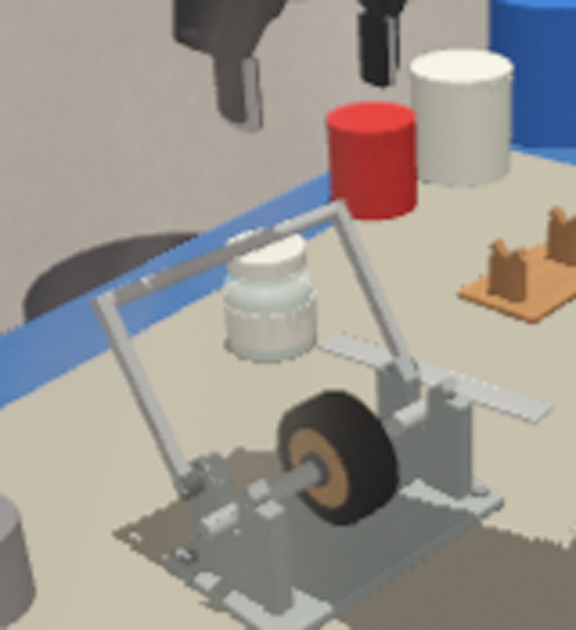

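View pics/f_top.png

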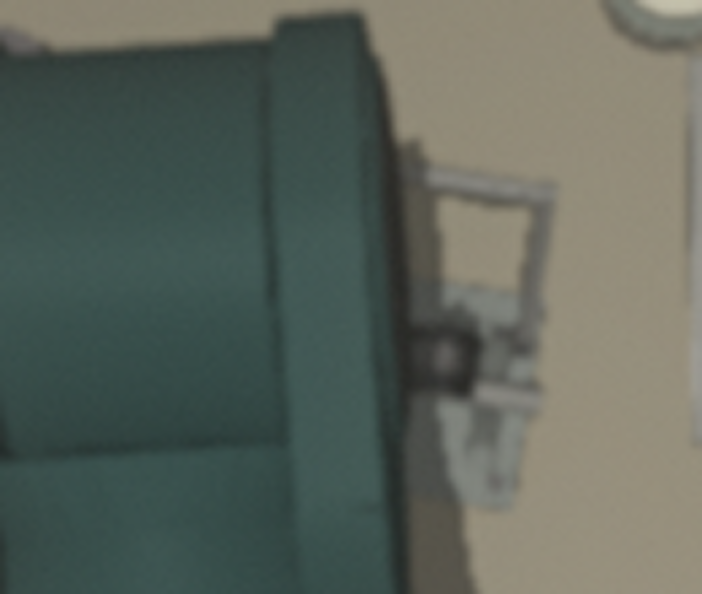

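The wheel sits in both slots. From the overlays the hoop is at about 2.15 rad, so the bar's middle is near (0.649, 0.109, 0.169). I move above it with the jaws turned across the bar.

```bash
python3 -m jog '[{"hand":1,"x":-0.03,"y":-0.001,"z":0,"rx":0,"ry":0,"rz":1.571},{"hand":1,"x":-0.06,"y":-0.001,"z":0,"rx":0,"ry":0,"rz":1.571},{"hand":1,"x":-0.08,"y":-0.001,"z":0,"rx":0,"ry":0,"rz":1.571},{"hand":1,"x":-0.088,"y":-0.001,"z":0,"rx":0,"ry":0,"rz":1.571},{"hand":1,"x":-0.088,"y":-0.001,"z":0,"rx":0,"ry":0,"rz":1.571},{"hand":1,"x":-0.088,"y":-0.001,"z":0,"rx":0,"ry":0,"rz":1.571},{"hand":1,"x":-0.088,"y":-0.001,"z":0,"rx":0,"ry":0,"rz":1.571},{"hand":1,"x":-0.088,"y":-0.001,"z":0,"rx":0,"ry":0,"rz":1.571}]'
python3 -c "
from h import *
plan(.6487,.1087,.19,np.pi-.157-np.pi/2)"
```

```text
t: 14.18
eef_pos: [0.6462, 0.1084, 0.2341]
eef_rot: [-0.001, 0.549, 0.836, -0.001]
ft_force: [0.0, -0.4, 0.2]
finger_gap: 0.0851
t 14.1833 pos [0.6462 0.1084 0.2341] shift [-0.0008  0.0025  0.0441] rot [-2.700e-03 -3.000e-04  5.647e-01] F [ 0.  -0.4  0.2] gap 0.0851 j [0.04 0.5  0.42 1.49 0.   1.21]
```

```bash
python3 -m jog '[{"hand":1,"x":-0.001,"y":0.002,"z":0.01,"rx":0,"ry":0,"rz":0.565},{"hand":1,"x":-0.001,"y":0.002,"z":0.02,"rx":0,"ry":0,"rz":0.565},{"hand":1,"x":-0.001,"y":0.002,"z":0.03,"rx":0,"ry":0,"rz":0.565},{"hand":1,"x":-0.001,"y":0.002,"z":0.04,"rx":0,"ry":0,"rz":0.565},{"hand":1,"x":-0.001,"y":0.002,"z":0.044,"rx":0,"ry":0,"rz":0.565},{"hand":1,"x":-0.001,"y":0.002,"z":0.044,"rx":0,"ry":0,"rz":0.565},{"hand":1,"x":-0.001,"y":0.002,"z":0.044,"rx":0,"ry":0,"rz":0.565}]'
python3 -c "
from h import *
plan(.6487,.1087,.125,np.pi-.157-np.pi/2)"
python3 sv.py i
```

```text
t: 14.77
eef_pos: [0.6483, 0.1083, 0.1908]
eef_rot: [-0.001, 0.758, 0.653, -0.001]
ft_force: [-0.4, 0.0, -0.4]
finger_gap: 0.0859
t 14.7667 pos [0.6483 0.1083 0.1908] shift [0.0004 0.0005 0.0658] rot [-0.002   0.0004  0.0085] F [-0.4  0.  -0.4] gap 0.0859 j [0.04 0.5  0.31 1.38 0.   1.76]
t 14.7667 pos [0.6483 0.1083 0.1908] shift [ 0.0003 -0.0904 -0.009 ] rot [-1.9000e-03 -1.3000e-03 -1.5623e+00] F [-0.4  0.  -0.4] gap 0.0859 j [0.04 0.5  0.31 1.38 0.   1.76]
```

View pics/i_side.png

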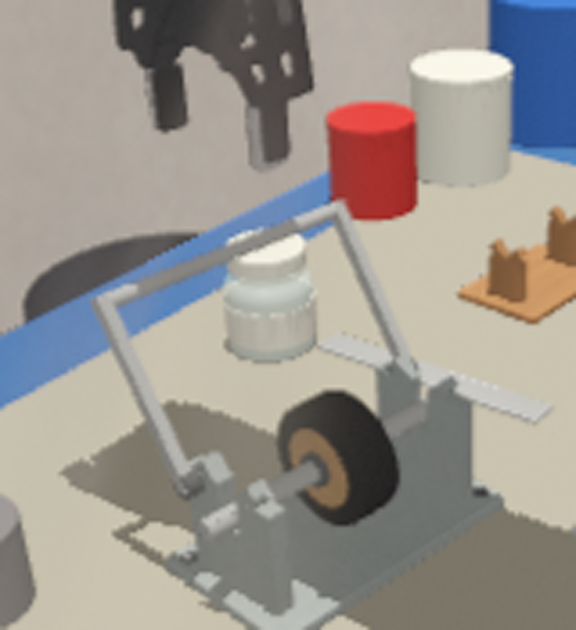

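View pics/i_top.png

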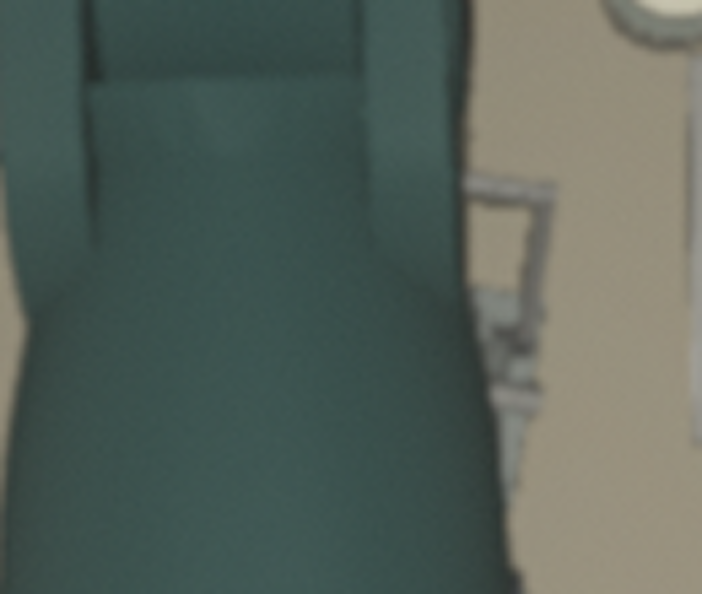

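The jaws (tips at about (165,125) and (268,165)) straddle the bar line above its middle at about (222,253). I go down around the bar.

```bash
python3 -m jog '[{"hand":1,"x":0,"y":0,"z":0.02,"rx":0,"ry":0,"rz":0.008},{"hand":1,"x":0,"y":0,"z":0.04,"rx":0,"ry":0,"rz":0.008},{"hand":1,"x":0,"y":0,"z":0.055,"rx":0,"ry":0,"rz":0.008},{"hand":1,"x":0,"y":0,"z":0.065,"rx":0,"ry":0,"rz":0.008},{"hand":1,"x":0,"y":0,"z":0.066,"rx":0,"ry":0,"rz":0.008},{"hand":1,"x":0,"y":0,"z":0.066,"rx":0,"ry":0,"rz":0.008}]'
python3 sv.py j
```

```text
t: 15.37
eef_pos: [0.6488, 0.1084, 0.1261]
eef_rot: [-0.0, 0.761, 0.649, -0.0]
ft_force: [0.5, -0.3, 0.7]
finger_gap: 0.0853
t 15.3667 pos [0.6488 0.1084 0.1261] shift [-0.0007 -0.0909 -0.0738] rot [-2.0000e-04 -2.0000e-04 -1.5721e+00] F [ 0.5 -0.3  0.7] gap 0.0853 j [0.04 0.52 0.16 1.21 0.   1.77]
```

View pics/j_side.png

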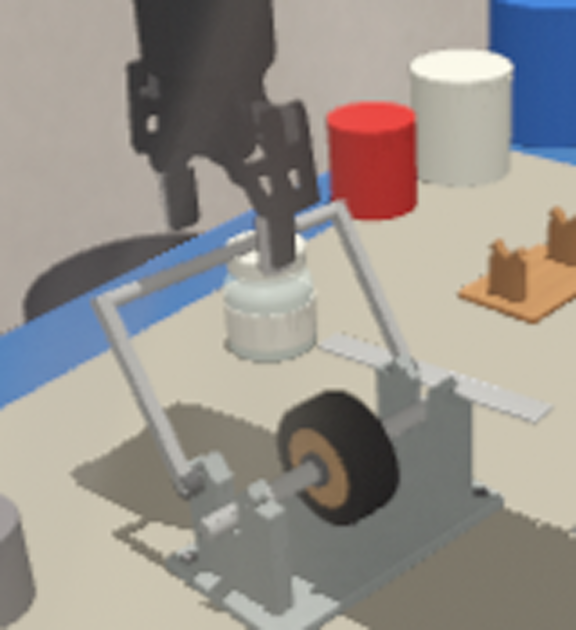

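The near finger is in front of the bar and the far one behind it. I close on it.

```bash
python3 -m jog '[{"hand":0,"x":0,"y":0,"z":0,"rx":0,"ry":0,"rz":0},{"hand":0,"x":0,"y":0,"z":0,"rx":0,"ry":0,"rz":0},{"hand":0,"x":0,"y":0,"z":0,"rx":0,"ry":0,"rz":0},{"hand":0,"x":0,"y":0,"z":0,"rx":0,"ry":0,"rz":0},{"hand":0,"x":0,"y":0,"z":0,"rx":0,"ry":0,"rz":0},{"hand":0,"x":0,"y":0,"z":0,"rx":0,"ry":0,"rz":0},{"hand":0,"x":0,"y":0,"z":0,"rx":0,"ry":0,"rz":0}]'
python3 sv.py k
```

```text
t: 16.05
eef_pos: [0.6489, 0.1083, 0.1261]
eef_rot: [0.0, 0.761, 0.649, 0.0]
ft_force: [0.6, -0.7, 0.6]
finger_gap: 0.0078
t 16.05 pos [0.6489 0.1083 0.1261] shift [-0.0007 -0.0909 -0.074 ] rot [ 1.0000e-04  1.0000e-04 -1.5728e+00] F [ 0.6 -0.7  0.6] gap 0.0078 j [ 0.04  0.52  0.16  1.21 -0.    1.77]
```

View pics/k_side.png

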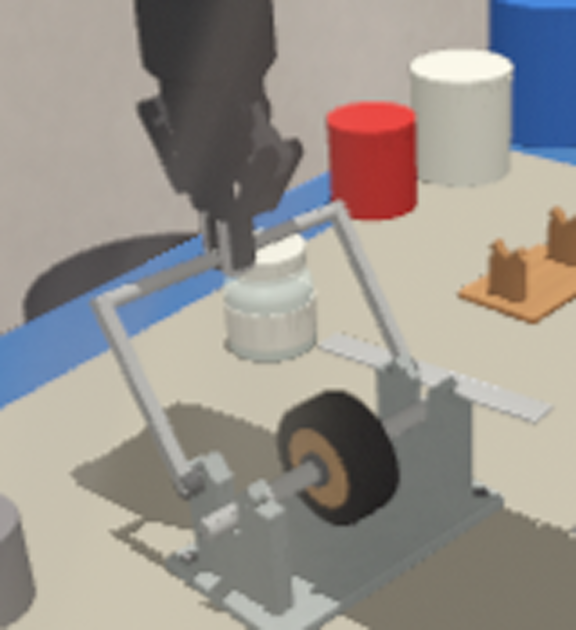

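The bar is pinched (gap 7.8 mm) with negligible force. I lead it along its arc, first part 2.15 → 1.35 rad.

```bash
python3 -m jog '[{"hand":0,"x":0,"y":-0.01,"z":-0.0059,"rx":0,"ry":0,"rz":0},{"hand":0,"x":0,"y":-0.0203,"z":-0.0106,"rx":0,"ry":0,"rz":0},{"hand":0,"x":0,"y":-0.031,"z":-0.0142,"rx":0,"ry":0,"rz":0},{"hand":0,"x":0,"y":-0.042,"z":-0.0168,"rx":0,"ry":0,"rz":0},{"hand":0,"x":0,"y":-0.0532,"z":-0.0182,"rx":0,"ry":0,"rz":0},{"hand":0,"x":0,"y":-0.0645,"z":-0.0186,"rx":0,"ry":0,"rz":0},{"hand":0,"x":0,"y":-0.0757,"z":-0.0178,"rx":0,"ry":0,"rz":0},{"hand":0,"x":0,"y":-0.0868,"z":-0.0159,"rx":0,"ry":0,"rz":0}]'
python3 sv.py l
```

```text
t: 16.82
eef_pos: [0.564, 0.1218, 0.1431]
eef_rot: [0.002, 0.761, 0.649, 0.001]
ft_force: [4.3, -3.4, 5.6]
finger_gap: 0.0073
t 16.8167 pos [0.564  0.1218 0.1431] shift [-0.0006 -0.0048 -0.0569] rot [ 0.0028  0.0032 -1.5731] F [ 4.3 -3.4  5.6] gap 0.0073 j [ 0.07  0.37 -0.04  1.15 -0.    1.8 ]
```

View pics/l_side.png

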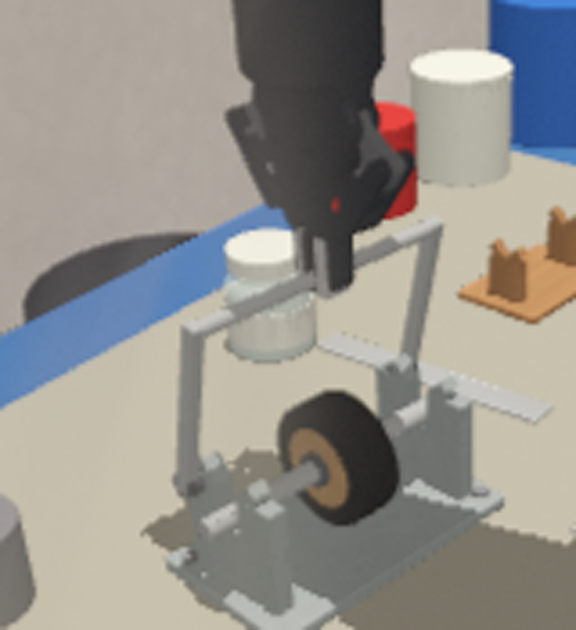

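The hoop follows the fingers and now stands nearly upright, with its bar at about (320,275). I continue to 0.55 rad.

```bash
python3 -m jog '[{"hand":0,"x":0,"y":-0.0109,"z":0.0031,"rx":0,"ry":0,"rz":0},{"hand":0,"x":0,"y":-0.0215,"z":0.0072,"rx":0,"ry":0,"rz":0},{"hand":0,"x":0,"y":-0.0315,"z":0.0123,"rx":0,"ry":0,"rz":0},{"hand":0,"x":0,"y":-0.041,"z":0.0184,"rx":0,"ry":0,"rz":0},{"hand":0,"x":0,"y":-0.0499,"z":0.0254,"rx":0,"ry":0,"rz":0},{"hand":0,"x":0,"y":-0.058,"z":0.0333,"rx":0,"ry":0,"rz":0},{"hand":0,"x":0,"y":-0.0653,"z":0.0419,"rx":0,"ry":0,"rz":0},{"hand":0,"x":0,"y":-0.0716,"z":0.0512,"rx":0,"ry":0,"rz":0}]'
python3 sv.py m
```

```text
t: 17.58
eef_pos: [0.4933, 0.1328, 0.0908]
eef_rot: [0.001, 0.761, 0.649, 0.0]
ft_force: [-4.2, -0.8, 7.0]
finger_gap: 0.0072
t 17.5833 pos [0.4933 0.1328 0.0908] shift [-0.0004  0.0668 -0.109 ] rot [ 8.0000e-04  2.5000e-03 -1.5731e+00] F [-4.2 -0.8  7. ] gap 0.0072 j [ 0.1   0.3  -0.31  0.96 -0.    1.83]
```

View pics/m_side.png

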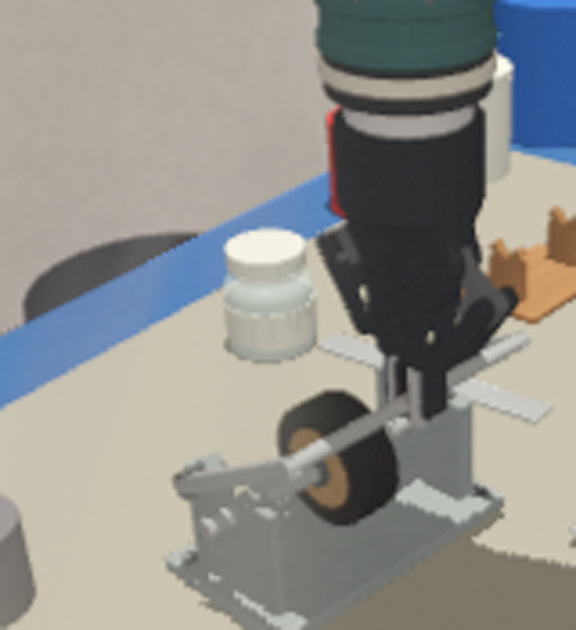

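```bash
python3 -m jog '[{"hand":0,"x":0,"y":-0.0054,"z":0.0099,"rx":0,"ry":0,"rz":0},{"hand":0,"x":0,"y":-0.0099,"z":0.0204,"rx":0,"ry":0,"rz":0},{"hand":0,"x":0,"y":-0.0132,"z":0.0311,"rx":0,"ry":0,"rz":0},{"hand":0,"x":0,"y":-0.0151,"z":0.04,"rx":0,"ry":0,"rz":0},{"hand":0,"x":0,"y":-0.0161,"z":0.0478,"rx":0,"ry":0,"rz":0},{"hand":0,"x":0,"y":-0.0166,"z":0.0535,"rx":0,"ry":0,"rz":0},{"hand":0,"x":0,"y":-0.0166,"z":0.0535,"rx":0,"ry":0,"rz":0}]'
python3 sv.py n
```

```text
t: 18.27
eef_pos: [0.4762, 0.1364, 0.0364]
eef_rot: [-0.0, 0.761, 0.649, 0.0]
ft_force: [2.2, 0.5, -3.4]
finger_gap: 0.0077
t 18.2667 pos [0.4762 0.1364 0.0364] shift [-0.0009  0.0839 -0.1636] rot [-1.0000e-04 -1.1000e-03 -1.5728e+00] F [ 2.2  0.5 -3.4] gap 0.0077 j [ 0.11  0.33 -0.43  0.81  0.    1.84]
```

View pics/n_side.png

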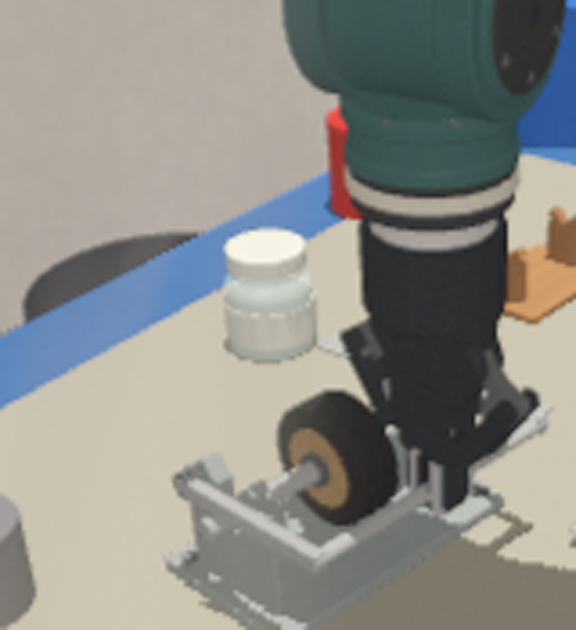

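The hoop is almost down. I lower in small steps until it meets its stop.

```bash
python3 -m jog '[{"hand":0,"x":0,"y":0,"z":0.0015,"rx":0,"ry":0,"rz":0},{"hand":0,"x":0,"y":0,"z":0.003,"rx":0,"ry":0,"rz":0},{"hand":0,"x":0,"y":0,"z":0.0045,"rx":0,"ry":0,"rz":0},{"hand":0,"x":0,"y":0,"z":0.0045,"rx":0,"ry":0,"rz":0}]'
python3 -m jog '[{"hand":0,"x":0,"y":0,"z":0.0008,"rx":0,"ry":0,"rz":0},{"hand":0,"x":0,"y":0,"z":0.0015,"rx":0,"ry":0,"rz":0},{"hand":0,"x":0,"y":0,"z":0.0015,"rx":0,"ry":0,"rz":0}]'
python3 -m jog '[{"hand":0,"x":0,"y":0,"z":0.0008,"rx":0,"ry":0,"rz":0},{"hand":0,"x":0,"y":0,"z":0.0015,"rx":0,"ry":0,"rz":0},{"hand":0,"x":0,"y":0,"z":0.0015,"rx":0,"ry":0,"rz":0}]'
```

```text
t: 18.7
eef_pos: [0.4761, 0.1363, 0.0326]
eef_rot: [-0.0, 0.761, 0.649, 0.0]
ft_force: [1.7, 4.0, -2.6]
finger_gap: 0.0075
t: 18.95
eef_pos: [0.4761, 0.1363, 0.0312]
eef_rot: [-0.0, 0.761, 0.649, 0.0]
ft_force: [0.3, 5.2, 0.6]
finger_gap: 0.0075
t: 19.2
eef_pos: [0.4761, 0.1363, 0.0297]
eef_rot: [-0.0, 0.761, 0.649, 0.0]
ft_force: [0.7, 4.6, 0.2]
finger_gap: 0.0076
```

```bash
python3 -m jog '[{"hand":0,"x":0,"y":0,"z":0.0008,"rx":0,"ry":0,"rz":0},{"hand":0,"x":0,"y":0,"z":0.0015,"rx":0,"ry":0,"rz":0},{"hand":0,"x":0,"y":0,"z":0.0015,"rx":0,"ry":0,"rz":0}]'
python3 -m jog '[{"hand":0,"x":0,"y":0,"z":0.0008,"rx":0,"ry":0,"rz":0},{"hand":0,"x":0,"y":0,"z":0.0015,"rx":0,"ry":0,"rz":0},{"hand":0,"x":0,"y":0,"z":0.0015,"rx":0,"ry":0,"rz":0}]'
python3 sv.py o
```

```text
t: 19.45
eef_pos: [0.4762, 0.1363, 0.0293]
eef_rot: [0.0, 0.761, 0.649, 0.001]
ft_force: [-6.4, 4.2, 23.5]
finger_gap: 0.0072
t: 19.7
eef_pos: [0.4764, 0.1364, 0.029]
eef_rot: [0.001, 0.761, 0.649, 0.001]
ft_force: [-15.6, 3.0, 48.6]
finger_gap: 0.0075
t 19.7 pos [0.4764 0.1364 0.029 ] shift [-0.001   0.0842 -0.1708] rot [ 2.5000e-03  1.0000e-03 -1.5725e+00] F [-15.6   3.   48.6] gap 0.0075 j [ 0.11  0.33 -0.45  0.79  0.    1.84]
```

View pics/o_side.png

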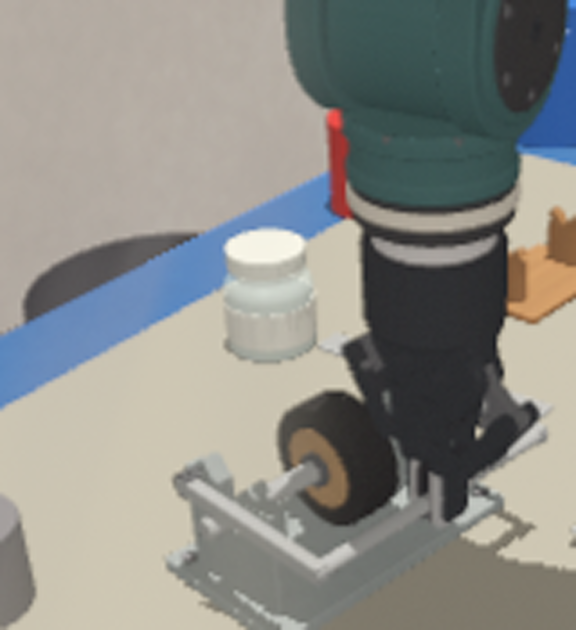

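The force rises sharply at eef z 0.0295: the hoop is at its stop. I relax, open only partway so the inner finger stays off the wheel, and rise.

```bash
python3 -m jog '[{"hand":0,"x":0,"y":0,"z":-0.001,"rx":0,"ry":0,"rz":0},{"hand":0,"x":0,"y":0,"z":-0.002,"rx":0,"ry":0,"rz":0},{"hand":0,"x":0,"y":0,"z":-0.002,"rx":0,"ry":0,"rz":0}]'
python3 -m jog '[{"hand":0.3,"x":0,"y":0,"z":0,"rx":0,"ry":0,"rz":0},{"hand":0.3,"x":0,"y":0,"z":0,"rx":0,"ry":0,"rz":0},{"hand":0.3,"x":0,"y":0,"z":0,"rx":0,"ry":0,"rz":0},{"hand":0.3,"x":0,"y":0,"z":0,"rx":0,"ry":0,"rz":0},{"hand":0.3,"x":0,"y":0,"z":0,"rx":0,"ry":0,"rz":0}]'
python3 -m jog '[{"hand":0.3,"x":0,"y":0,"z":-0.01,"rx":0,"ry":0,"rz":0},{"hand":0.3,"x":0,"y":0,"z":-0.03,"rx":0,"ry":0,"rz":0},{"hand":0.3,"x":0,"y":0,"z":-0.06,"rx":0,"ry":0,"rz":0},{"hand":0.3,"x":0,"y":0,"z":-0.095,"rx":0,"ry":0,"rz":0},{"hand":0.3,"x":0,"y":0,"z":-0.13,"rx":0,"ry":0,"rz":0},{"hand":0.3,"x":0,"y":0,"z":-0.17,"rx":0,"ry":0,"rz":0},{"hand":0.3,"x":0,"y":0,"z":-0.19,"rx":0,"ry":0,"rz":0},{"hand":0.3,"x":0,"y":0,"z":-0.19,"rx":0,"ry":0,"rz":0}]'
```

```text
t: 20.05
eef_pos: [0.4762, 0.1363, 0.0295]
eef_rot: [0.0, 0.761, 0.649, 0.001]
ft_force: [-4.7, 4.0, 17.0]
finger_gap: 0.0072
t: 20.47
eef_pos: [0.476, 0.1359, 0.0285]
eef_rot: [0.0, 0.761, 0.649, -0.0]
ft_force: [-0.5, -0.7, 0.3]
finger_gap: 0.0255
t: 21.13
eef_pos: [0.4778, 0.1362, 0.2229]
eef_rot: [0.002, 0.761, 0.649, 0.003]
ft_force: [-0.2, 0.1, -0.1]
finger_gap: 0.0254
```

```bash
python3 -m jog '[{"hand":0.3,"x":-0.03,"y":0,"z":-0.02,"rx":0,"ry":0,"rz":0},{"hand":0.3,"x":-0.07,"y":0,"z":-0.02,"rx":0,"ry":0,"rz":0},{"hand":0.3,"x":-0.11,"y":0,"z":-0.02,"rx":0,"ry":0,"rz":0},{"hand":0.3,"x":-0.15,"y":0,"z":-0.02,"rx":0,"ry":0,"rz":0},{"hand":0.3,"x":-0.19,"y":0,"z":-0.02,"rx":0,"ry":0,"rz":0},{"hand":0.3,"x":-0.23,"y":0,"z":-0.02,"rx":0,"ry":0,"rz":0},{"hand":0.3,"x":-0.27,"y":0,"z":-0.02,"rx":0,"ry":0,"rz":0},{"hand":0.3,"x":-0.3,"y":0,"z":-0.02,"rx":0,"ry":0,"rz":0}]'
python3 -m jog '[{"hand":0.3,"x":-0.04,"y":0,"z":0,"rx":0,"ry":0,"rz":0},{"hand":0.3,"x":-0.08,"y":0,"z":0,"rx":0,"ry":0,"rz":0},{"hand":0.3,"x":-0.12,"y":0,"z":0,"rx":0,"ry":0,"rz":0},{"hand":0.3,"x":-0.15,"y":0,"z":0,"rx":0,"ry":0,"rz":0},{"hand":0.3,"x":-0.15,"y":0,"z":0,"rx":0,"ry":0,"rz":0}]'
python3 sv.py p
```

```text
t: 21.8
eef_pos: [0.4275, -0.1628, 0.2382]
eef_rot: [-0.0, 0.761, 0.648, -0.0]
ft_force: [0.9, 0.5, -0.4]
finger_gap: 0.0255
t: 22.22
eef_pos: [0.4037, -0.3129, 0.2374]
eef_rot: [-0.0, 0.762, 0.647, -0.001]
ft_force: [1.3, 0.5, -0.5]
finger_gap: 0.0257
t 22.2167 pos [ 0.4037 -0.3129  0.2374] shift [0.4543 0.0827 0.0371] rot [-1.3000e-03 -8.0000e-04 -1.5768e+00] F [ 1.3  0.5 -0.5] gap 0.0257 j [-0.82  0.23  0.01  1.35 -0.    0.92]
```

View pics/p_side.png

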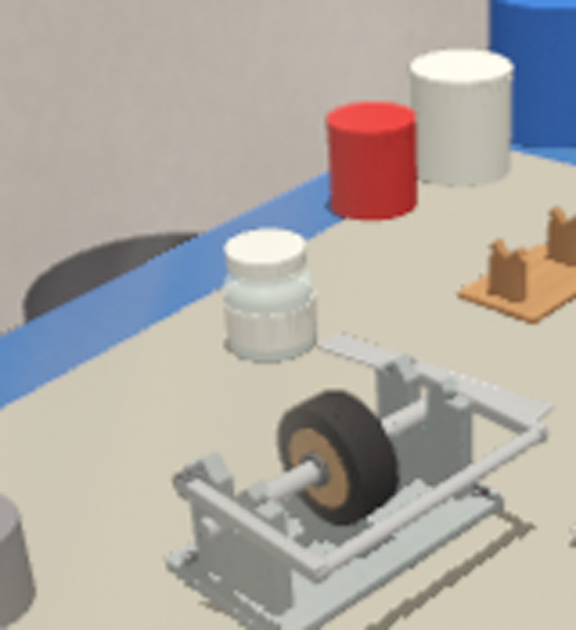

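View pics/p_top.png

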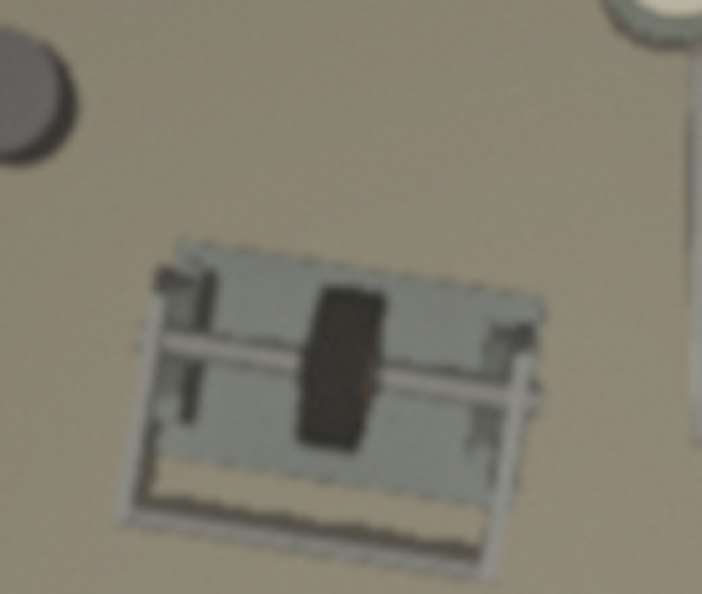

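View pics/p_top_raw.png

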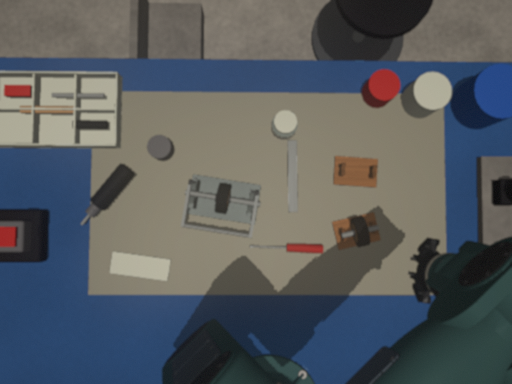

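Top view: the hoop lies flat over both axle ends, the cradle at (355,170) is empty, and the spare at (357,231) and the loose items look unmoved. Last I measure the centring and the hoop angle, and check that nothing else shifted.

Run:
```python
from ov import *
gt=get_image("top");gs=get_image("side")
im=gt["image"];g=gt
S2=np.array([.560,.1227])
def st(p): d=p[:2]-S2; return (1e3*np.array([d@ex,d@ey])).round(1)
# wheel dark blob in top
m=(im.max(2)<75).astype(np.uint8);m[:, :205]=0;m[:,240:]=0;m[:180]=0;m[220:]=0
n,l,s,c=cv2.connectedComponentsWithStats(m);i=1+s[1:,4].argmax()
r=cv2.minAreaRect(np.argwhere(l==i)[:,::-1].astype(np.float32));print(r,"wheel blob in stand mm, z~.085:",st(ray(g,*r[0],.085)))
k=5.4;cv=lambda x,y:(x/k+160-.5,y/k+130-.5)
for nm,p in(("end1",(139,337)),("end2",(541,398))): print(nm,st(ray(g,*cv(*p),.06)))
print("barL/R",[st(ray(g,*cv(*p),.074)) for p in((124,516),(491,572))])
# predicted closed bar in the two views vs seen
k2=3.6
for a in(0,.05,.1):
    P=[np.r_[S2+ex*(.028-.113*np.cos(a))+ey*y,.074+.113*np.sin(a)] for y in(.089,0,-.089)]
    print(a,"side crop",[((proj(gs,p)-[130,90]+.5)*k2).round(0).tolist() for p in P])
# change detection outside the arm
a=cv2.imread("pics/top0.png")
d=cv2.absdiff(a,im).max(2)
for nm,(u0,u1,v0,v1) in dict(spare=(330,382,210,250),jar=(270,300,108,140),rule=(285,302,138,215),tub=(145,175,133,162),driver=(248,325,238,256),strip=(105,175,248,285),rotary=(80,135,160,225)).items():
    def gr(x): return np.float32(cv2.cvtColor(x[v0:v1,u0:u1],cv2.COLOR_BGR2GRAY))
    (dx,dy),resp=cv2.phaseCorrelate(gr(a),gr(im)); print(nm,round(dx,2),round(dy,2),round(resp,2))
```

```text
((222.26219177246094, 197.64027404785156), (13.251785278320312, 29.48522186279297), 6.34019136428833) wheel blob in stand mm, z~.085: [-0.4 -2.6]
end1 [-0.4 98. ]
end2 [   1.7 -100.5]
barL/R [array([-87. ,  88.4]), array([-85.4, -90.2])]
0 side crop [[320.0, 569.0], [438.0, 496.0], [541.0, 432.0]]
0.05 side crop [[319.0, 561.0], [438.0, 488.0], [541.0, 424.0]]
0.1 side crop [[318.0, 552.0], [437.0, 479.0], [541.0, 416.0]]
spare -0.19 0.0 0.64
jar -0.14 0.06 0.91
rule 0.06 -0.04 1.02
tub 0.06 -0.05 1.0
driver 0.18 0.05 0.77
strip -0.02 0.02 0.98
rotary 0.03 0.0 1.01
```

```bash
python3 -c "
from workcell import robot,sensors
print(sensors.observe()['t']);print(robot.job_done())"
```

```text
22.4167
the job is handed in; nothing more can be done
None
```

The long-axle wheel is seated in both slots of the stand and locked in with the keeper hoop folded fully down. I handed the job in at t = 22.4 s; no verdict is reported.

- **Seating:** contact came at a wheel-centre height of 60 mm, the seat height. I pressed it home with about 27 N, eased off, and only then opened the fingers.
- **Centring:** measured in the last top view, the axle's midpoint is within about 0.5 mm of the hoop's midpoint. A rougher measure, the wheel's dark outline, read about 2.6 mm off along the axle. I trust the axle ends more.
- **Hoop:** it met a hard stop (48 N at the wrist). In the side view its bar ends match an angle of 0 to within about 2 pixels in the enlarged view. The robot was well clear at hand-in.
- **Everything else:** comparing the first and last top pictures, the spare wheel, jar, rule, tub, screwdriver, strip and rotary tool moved less than 0.2 pixel (about 0.5 mm).

**Disagreements:**
- The fingers really end about 32 mm short of the reported tool point. A test close above the wheel met nothing and confirmed it, so I corrected all heights by that.
- The two cameras differed by about 3 mm on the stand's position, so I used the average.

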